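Sort glass strips by length into rows and wind the gate shut

ROBOT

A 6-joint arm with a two-finger parallel gripper is mounted at the origin on the work surface. World frame = base frame: x ahead of the robot, y to its left, z up, the work surface at z = 0. Lengths are in m, angles in rad, forces in N, time in s.
With the tool pointing down it reaches from about 0.375 to 0.9 m from the base axis. Payload 3.1 kg.
Tool frame: the origin (TCP) lies between the finger pads; the fingertips stand 19 mm ahead of it and the grasp point (between the pads) is the TCP; z points along the fingers, y is the line along which they close (so a half turn about z gives the same grasp; the last joint's range is limited). The gripper opens to 87 mm and grips with 3 to 60 N. Pads are 19 mm wide; open, the fingers measure 117 mm over their backs; the gripper's body (75 mm by 190 mm) begins 51 mm behind the grasp point.
Start: joints at [1.004, 0.527, 1.433, -0, 1.181, -0.178], TCP at [0.237, 0.578, 0.242] pointing down, gripper open.
Joint ranges: [-3.08, 3.08], [-0.75, 2.2], [0.22, 2.44], [-1.43, 4.57], [0, 2.65], [-2.85, 2.85]. Speed limits (rad/s): [2.79, 2.79, 3.14, 3.14, 3.14, 3.14].

INTERFACE

Orientations are given as a unit quaternion [x, y, z, w].
In Python, from rig import telemetry, viewer, hand_in gives the robot as it stands. The module is installed in compiled form; this text tells all that it offers.
- The arm moves only by the shell command python3 -m creep 'ROWS' [FORCE]. ROWS is JSON, a list of rows, each an object with "translation": the shift along the tool's x, y, z in mm, a list of three; "roll": the turn about the tool's z in degrees; "gripper": the finger opening in mm, from 0 to 87. In form: [{"translation": [tx, ty, tz], "roll": roll, "gripper": gripper}, ...]. A call has 1 to 5 rows; each row is the pose to reach, as a shift and turn from the pose commanded when the call began, along the tool's axes at that moment; what a row does not reach only later rows make up. A row lasts 1/12 s, in which the tool goes at most 41.7 mm and 7.16 degrees, less where a joint would pass 70% of its speed; a pose out of reach is approached as far as the arm can. A call with a gripper value outside its range is refused whole. The fingers move at their own pace and stop on an object; FORCE is the grip in N (left out, the last holds). Time passes only in rows, so rows that repeat a pose let the fingers close. It gives the time, the measured TCP pose, the force, the opening and the grip force at its end, in the units of the state.
- telemetry.get_obs(): the state, without advancing time (a new reading comes with each control period).
- viewer.camera(name): name is "scene" or "side" or "wrist"; returns the picture (384x512x3 uint8, blue, green, red); there is no depth.
- viewer.camera_info(name): a dict with "intrinsics" (3x3 intrinsics, pixels), "k1" (the pictures are not rectified: a ray, as slopes to the right and down, at radius r is drawn at 1 + k1 r^2 times it, then the intrinsics apply), "rvec" (rotation vector, rad) and "tvec" (3), from world to camera coordinates, as OpenCV has them; the wrist camera has in their place "hand_eye" (4x4, takes a point from camera to tool coordinates, whose origin is the TCP and whose axes are the flange's). Camera axes: x right, y down, z forward; pixel columns grow to the right and rows downward; lengths in m; the calibration is good to about 2 mm. A picture is of the moment at which its call begins: read the wrist's pose just before it. camera_info takes no time and is no camera call.
- hand_in(): hands the job in; it is judged then, once.
Trained networks look in the newest picture that a camera, given by its name, has taken for a name from the list of things; names that differ only in an ending like _2 or _b are one class to them, and where a whole thing is asked for, a point or a joint stands for the part that bears it (a point fixed in the world has none). Each returns a list of dicts, best first, with "p" (0 to 1); they miss things now and then, are a little off and sometimes report something else, mostly with a low value. They report only what shows in the picture. A call takes as long as a camera call. They do not tell look-alikes from the thing itself.
- viewer.recognise(camera, thing): "bbox" ([left, top, width, height] in pixels, round what is visible of it).
The state is a dict: "time": time; "q": joint angles; "joint_velocities": joint speeds; "joint_torque": joint torques, N m; "position": TCP position; "tool_rot": TCP orientation; "ft_force": force on the tool from outside, world axes, zero at the start; "moment": the same for the moment, N m; "grip_width": finger opening in m; "grip_force": force on a finger pad.
Only numpy, scipy, OpenCV 4.12 (cv2) and the standard library are available. Lean on these libraries where they do the work, as an engineer would, in place of code of your own. Each camera call takes 0.05 s, during which the arm holds its last target. There are 200 camera calls.

TASK

Sort the loose turquoise glass strips by length: lay each one flat and square across the row of the sorting tray that matches its length, wholly inside the row. When all of them are in, wind the handwheel clockwise by its red crank knob until the sliding gate bears on its stops and closes off the rows. Leave the jar, the tools and the other things around where they are.

Things in the scene. Friction and masses are not known exactly. Their poses are not given: they have to be found in the camera images.
- tray: the sorting tray's fixed dark baseboard, 12 mm thick, 275 mm in its x (-95 to +180) by 375 mm in its y (-125 to +250); row order varies; origin on the shelf surface below the middle of the three rows. The rows lie side by side along its y and run along its x; at their far (+x) ends they are open until the gate is closed.
- row_short: fixed channel for short strips: cork floor 42 mm wide (its y, between white cheeks 8 mm high; module 80 mm over all), 164 mm long (its x, -79 to +85; 8 mm wall at the -x end, open at +x). Origin: module's underside centre, 4 mm below the floor. A strip lies ACROSS it, length along the row's y, 5 mm spare at each end; up to three lie one behind the other along x.
- row_medium: fixed channel for medium strips: cork floor 58 mm wide (its y, between white cheeks 8 mm high; module 80 mm over all), 164 mm long (its x, -79 to +85; 8 mm wall at the -x end, open at +x). Origin: module's underside centre, 4 mm below the floor. A strip lies ACROSS it, length along the row's y, 5 mm spare at each end; up to three lie one behind the other along x.
- row_long: fixed channel for long strips: cork floor 74 mm wide (its y, between white cheeks 8 mm high; module 80 mm over all), 164 mm long (its x, -79 to +85; 8 mm wall at the -x end, open at +x). Origin: module's underside centre, 4 mm below the floor. A strip lies ACROSS it, length along the row's y, 5 mm spare at each end; up to three lie one behind the other along x.
- strip_short_a: a loose bar of turquoise glass, 32 mm long (its x axis), 16 x 16 mm in section; all the strips look alike but for length. Origin: its centre. May be absent.
- strip_short_b: a loose bar of turquoise glass, 32 mm long (its x axis), 16 x 16 mm in section; all the strips look alike but for length. Origin: its centre. May be absent.
- strip_short_c: a loose bar of turquoise glass, 32 mm long (its x axis), 16 x 16 mm in section; all the strips look alike but for length. Origin: its centre. May be absent.
- strip_medium_a: a loose bar of turquoise glass, 48 mm long (its x axis), 16 x 16 mm in section; all the strips look alike but for length. Origin: its centre. May be absent.
- strip_medium_b: a loose bar of turquoise glass, 48 mm long (its x axis), 16 x 16 mm in section; all the strips look alike but for length. Origin: its centre. May be absent.
- strip_medium_c: a loose bar of turquoise glass, 48 mm long (its x axis), 16 x 16 mm in section; all the strips look alike but for length. Origin: its centre. May be absent.
- strip_long_a: a loose bar of turquoise glass, 64 mm long (its x axis), 16 x 16 mm in section; all the strips look alike but for length. Origin: its centre. May be absent.
- strip_long_b: a loose bar of turquoise glass, 64 mm long (its x axis), 16 x 16 mm in section; all the strips look alike but for length. Origin: its centre. May be absent.
- strip_long_c: a loose bar of turquoise glass, 64 mm long (its x axis), 16 x 16 mm in section; all the strips look alike but for length. Origin: its centre. May be absent.
- mat: fixed thin black rubber mat, 235 x 235 x 3 mm, on which the strips lie at the start; origin at the centre of its underside
- gate (a joint): the tray's sliding gate, a wooden bar 16 mm high and 12 mm thick across all rows, driven by the handwheel through a rack: opening in m, 0 = bearing on the brass stops at the rows' ends, 0.069 = fully open (away along the tray's +x)
- handwheel (a joint): angle of the handwheel in rad about the upright axis, counter-clockwise from above positive; 6 mm of gate travel per rad; 0 = gate on its stops, so turning clockwise (seen from above) closes. More than one turn is needed. It stays where it is left.
- wheel_axis (a point): a point on the handwheel's upright axis (fixed to the tray), at the height to grip the crank knob, 68 mm above the shelf; the steel wheel below is 112 mm across and its top face is 47.5 mm above the shelf at the rim, 45 mm at the knob
- crank_grip (a point): the height to grip (68 mm above the shelf) on the axis of the red crank knob, which stands upright on the handwheel 43 mm from the wheel's axis; knob 18 mm across, from 46 to 87 mm above the shelf, free to spin on its own axis
- gate_mid (a point): the top middle of the sliding gate, on the tray's centre line
- jar: squat cobalt glass tesserae jar, 86 mm across, 75 mm high; a bystander, leave it; origin under its centre
- dish: white ceramic palette dish, 124 mm across, 20 mm high; a bystander, leave it; origin under its centre
- grout_float: grey rubber grout float, 100 x 220 mm, 65 mm high with its wooden handle along its y; a bystander, leave it; origin under its centre
- nipper: brass tile nipper lying flat, 195 x 50 mm, 13 mm high, along its x; a bystander, leave it; origin under its centre
- glue_tin: small flat tin of adhesive, 60 mm across, 30 mm high; a bystander, leave it; origin under its centre
There are look-alikes about, which are no part of the job. Leave any pink look-alike of the strip_long_b alone. What is shaped like the strip_medium_b but pink is not meant.

How it is judged:
On the way, in this order (a step that is already met when the one before it is completed fails the run):
1. every strip lies flat and square across its matching row while the gate is still open (x of strip_short_a in the frame of row_short between -0.072 and 0.079 m and y of strip_short_a in the frame of row_short between -0.0075 and 0.0075 m and z of each of strip_short_a, strip_short_b, strip_short_c in the frame of row_short below 0.016 m and angle between the x axis of each of strip_short_a, strip_short_b, strip_short_c and the y axis of row_short, either way round below 0.3 rad and x of strip_short_b in the frame of row_short between -0.072 and 0.079 m and y of strip_short_b in the frame of row_short between -0.0075 and 0.0075 m and x of strip_short_c in the frame of row_short between -0.072 and 0.079 m and y of strip_short_c in the frame of row_short between -0.0075 and 0.0075 m and x of strip_medium_a in the frame of row_medium between -0.072 and 0.079 m and y of strip_medium_a in the frame of row_medium between -0.0075 and 0.0075 m and z of each of strip_medium_a, strip_medium_b, strip_medium_c in the frame of row_medium below 0.016 m and angle between the x axis of each of strip_medium_a, strip_medium_b, strip_medium_c and the y axis of row_medium, either way round below 0.3 rad and x of strip_medium_b in the frame of row_medium between -0.072 and 0.079 m and y of strip_medium_b in the frame of row_medium between -0.0075 and 0.0075 m and x of strip_medium_c in the frame of row_medium between -0.072 and 0.079 m and y of strip_medium_c in the frame of row_medium between -0.0075 and 0.0075 m and x of strip_long_a in the frame of row_long between -0.072 and 0.079 m and y of strip_long_a in the frame of row_long between -0.0075 and 0.0075 m and z of each of strip_long_a, strip_long_b, strip_long_c in the frame of row_long below 0.016 m and angle between the x axis of each of strip_long_a, strip_long_b, strip_long_c and the y axis of row_long, either way round below 0.3 rad and x of strip_long_b in the frame of row_long between -0.072 and 0.079 m and y of strip_long_b in the frame of row_long between -0.0075 and 0.0075 m and x of strip_long_c in the frame of row_long between -0.072 and 0.079 m and y of strip_long_c in the frame of row_long between -0.0075 and 0.0075 m and value of joint gate above 0.03 m), for 0.2 s.
2. the gate has been wound onto its stops (value of joint gate below 0.003 m), for 0.2 s.
At the end, for the whole second after the job is handed in: Every strip present lies at rest on the floor of the row of its own length (centre at most 4 mm above its resting height, within 7.5 mm of the row's centre line, between -72 and +79 mm along the row), within 0.3 rad of square across it, and the gate is within 3 mm of its stops (x of strip_short_a in the frame of row_short between -0.072 and 0.079 m and y of strip_short_a in the frame of row_short between -0.0075 and 0.0075 m and z of each of strip_short_a, strip_short_b, strip_short_c in the frame of row_short below 0.016 m and angle between the x axis of each of strip_short_a, strip_short_b, strip_short_c and the y axis of row_short, either way round below 0.3 rad and x of strip_short_b in the frame of row_short between -0.072 and 0.079 m and y of strip_short_b in the frame of row_short between -0.0075 and 0.0075 m and x of strip_short_c in the frame of row_short between -0.072 and 0.079 m and y of strip_short_c in the frame of row_short between -0.0075 and 0.0075 m and x of strip_medium_a in the frame of row_medium between -0.072 and 0.079 m and y of strip_medium_a in the frame of row_medium between -0.0075 and 0.0075 m and z of each of strip_medium_a, strip_medium_b, strip_medium_c in the frame of row_medium below 0.016 m and angle between the x axis of each of strip_medium_a, strip_medium_b, strip_medium_c and the y axis of row_medium, either way round below 0.3 rad and x of strip_medium_b in the frame of row_medium between -0.072 and 0.079 m and y of strip_medium_b in the frame of row_medium between -0.0075 and 0.0075 m and x of strip_medium_c in the frame of row_medium between -0.072 and 0.079 m and y of strip_medium_c in the frame of row_medium between -0.0075 and 0.0075 m and x of strip_long_a in the frame of row_long between -0.072 and 0.079 m and y of strip_long_a in the frame of row_long between -0.0075 and 0.0075 m and z of each of strip_long_a, strip_long_b, strip_long_c in the frame of row_long below 0.016 m and angle between the x axis of each of strip_long_a, strip_long_b, strip_long_c and the y axis of row_long, either way round below 0.3 rad and x of strip_long_b in the frame of row_long between -0.072 and 0.079 m and y of strip_long_b in the frame of row_long between -0.0075 and 0.0075 m and x of strip_long_c in the frame of row_long between -0.072 and 0.079 m and y of strip_long_c in the frame of row_long between -0.0075 and 0.0075 m and linear speed of each of strip_short_a, strip_short_b, strip_short_c, strip_medium_a, strip_medium_b, strip_medium_c, strip_long_a, strip_long_b, strip_long_c below 0.03 m/s and value of joint gate below 0.003 m); the robot touches nothing.
It fails at once if one of the things around (jar, dish, grout float, nipper, glue tin) is shifted by more than 4 cm (distance of any of jar, dish, grout_float, nipper, glue_tin from where it was at the start of the episode above 0.04 m).
It fails at once if the jar or the glue tin is tipped over (angle between any of jar, glue_tin's own z axis and vertical above 0.5 rad).
Of strip_short_a, strip_short_b, strip_short_c, strip_medium_a, strip_medium_b, strip_medium_c, strip_long_a, strip_long_b, strip_long_c only 7 to 9 are there at a start; the rules pass over those that are not, and their reading is None.
At some moment in a run one of strip_short_a, strip_short_b, strip_short_c, strip_medium_a, strip_medium_b, strip_medium_c, strip_long_a, strip_long_b, strip_long_c may be knocked a few centimetres aside while the robot is not near it.
Once in a run the grip may slacken for a moment while it holds something.
It also fails if it takes over 210 s, if anything falls off the work surface, if the arm or the gripper's body presses on something with over 40 N, if the wrist force passes 120 N, or if a joint passes its speed limit or range.

## Working session

There is one attempt and no reset: what is moved stays moved. The work goes in short steps, Python scripts to look and compute and a shell command to move; the robot and the scene stay as the last step left them, time stands still between calls to the robot, and variables do not carry over. Pictures are saved under pics/ and viewed, at most 14 in all, crops included, and the job is handed in when it is done.

```bash
mkdir -p pics; python3 - <<'E'
from rig import telemetry, viewer
import cv2, numpy as np
for n in ["scene","side"]:
    im=viewer.camera(n); cv2.imwrite(f"pics/{n}0.png",cv2.resize(im,None,fx=1.5,fy=1.5,interpolation=cv2.INTER_CUBIC)); cv2.imwrite(f"pics/raw_{n}0.png",im)
    i=viewer.camera_info(n); print(n,i)
print(viewer.camera_info("wrist"))
o=telemetry.get_obs();print(o)
E
```

```text
scene {'intrinsics': array([[390.51986888,   0.        , 261.27294657],
       [  0.        , 390.51986888, 195.15984388],
       [  0.        ,   0.        ,   1.        ]]), 'k1': -0.053326381731022464, 'rvec': array([ 1.47279345,  1.94526562, -0.91343649]), 'tvec': array([ 0.17248896, -0.25423109,  1.67676065])}
side {'intrinsics': array([[406.84761714,   0.        , 254.15158055],
       [  0.        , 406.84761714, 193.01376069],
       [  0.        ,   0.        ,   1.        ]]), 'k1': 0.016613033657113346, 'rvec': array([ 2.12740621, -0.85706596,  0.40186467]), 'tvec': array([-0.40545358,  0.29876006,  1.08685597])}
{'intrinsics': array([[305.80980772,   0.        , 253.8183762 ],
       [  0.        , 305.80980772, 202.2017458 ],
       [  0.        ,   0.        ,   1.        ]]), 'k1': -0.024729026711138215, 'hand_eye': array([[-8.43563625e-04, -9.64697554e-01, -2.63358913e-01,
         7.21403872e-02],
       [ 9.99999642e-01, -8.31987288e-04, -1.55480672e-04,
        -4.08685788e-04],
       [-6.91194441e-05, -2.63358950e-01,  9.64697911e-01,
        -1.43291746e-01],
       [ 0.00000000e+00,  0.00000000e+00,  0.00000000e+00,
         1.00000000e+00]])}
{'time': 0.1, 'q': array([ 1.00349009e+00,  5.28373486e-01,  1.43376674e+00,  2.04272252e-05,
        1.18143522e+00, -1.78540117e-01]), 'joint_velocities': array([-3.09558749e-04, -4.01075711e-03, -2.06315547e-03, -8.84324468e-04,
        5.51186527e-04, -6.60192863e-05]), 'joint_torque': array([-6.46478184e-04, -4.40989995e+01, -1.77150553e+01,  6.34937757e-02,
        5.34200482e-02, -2.96310816e-05]), 'position': array([0.23655228, 0.57782654, 0.24067166]), 'tool_rot': array([ 1.93164967e-01,  9.81165793e-01, -9.19815177e-04, -3.70001637e-04]), 'ft_force': array([ 0.04560017, -0.55894881,  0.14585627]), 'moment': array([-0.02963879, -0.02140581, -0.00422929]), 'grip_force': 0.0, 'grip_width': 0.08699926021236015}
```

View pics/scene0.png

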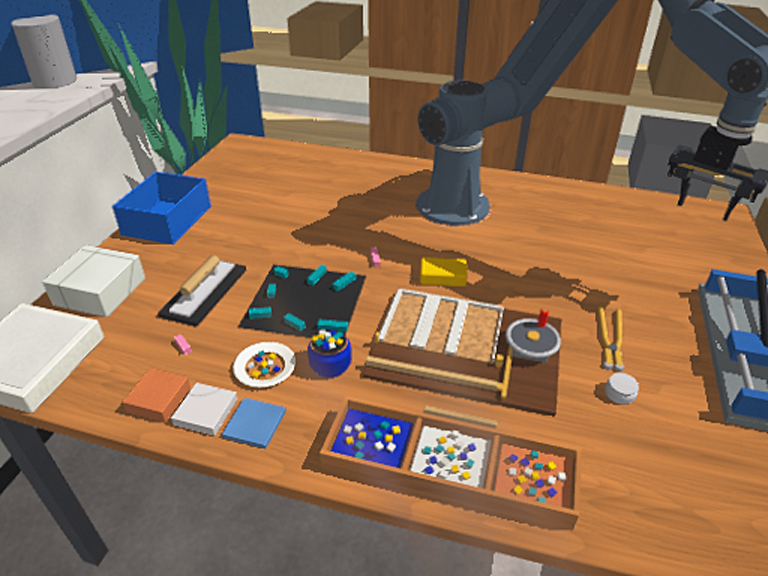

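View pics/side0.png

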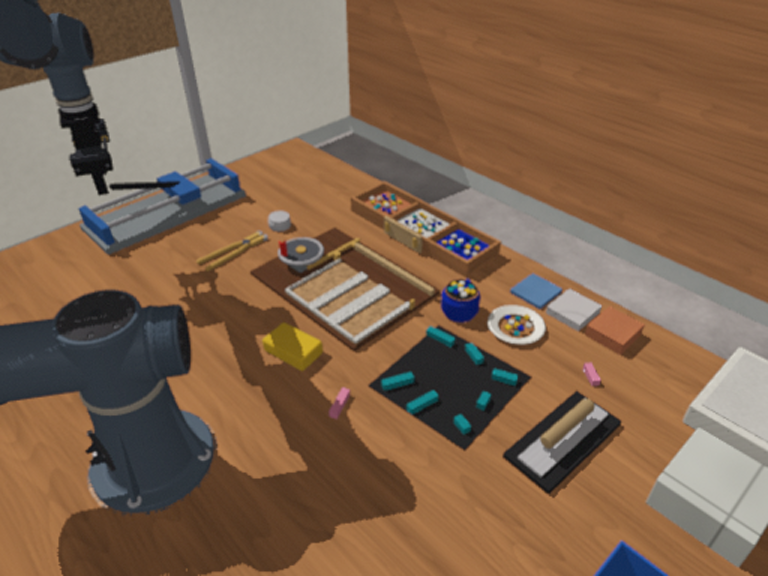

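The scene shows 7 turquoise strips on the black mat (e.g. (317,275), (332,325) in the scene picture; (397,381), (440,337) in the side picture). Two pink look-alikes lie off the mat at scene (375,257) and (181,344); I will leave those. The tray is at scene (450,340) and its red knob at (543,317).

```bash
cat > h.py <<'E'
import numpy as np, cv2
from scipy.spatial.transform import Rotation as R
from rig import telemetry, viewer
def cam(n,o=None):
    i=viewer.camera_info(n)
    if n=="wrist":
        o=o or telemetry.get_obs(); T=np.array(i["hand_eye"]); Rt=R.from_quat(o["tool_rot"]).as_matrix()
        M=Rt@T[:3,:3]; C=Rt@T[:3,3]+o["position"]
    else:
        M=cv2.Rodrigues(i["rvec"])[0].T; C=-M@i["tvec"]
    return dict(K=i["intrinsics"],d=np.array([i["k1"],0,0,0,0]),M=M,C=C)
def world(c,uv,z):
    n=cv2.undistortPoints(np.float64(uv).reshape(-1,1,2),c["K"],c["d"]).reshape(-1,2)
    r=np.c_[n,np.ones(len(n))]@c["M"].T
    return c["C"]+r*((z-c["C"][2])/r[:,2])[:,None]
def proj(c,P):
    Rw=c["M"].T
    return cv2.projectPoints(np.float64(P).reshape(-1,1,3),cv2.Rodrigues(Rw)[0],-Rw@c["C"],c["K"],c["d"])[0].reshape(-1,2)
def grab(n,f=None):
    o=telemetry.get_obs(); im=viewer.camera(n)
    if f: cv2.imwrite(f"pics/raw_{f}.png",im)
    return im,cam(n,o)
def turq(im):
    h=cv2.cvtColor(im,cv2.COLOR_BGR2HSV); return cv2.inRange(h,(82,100,30),(98,255,255))
def tooldelta(p,yaw=None,o=None,close_axis=True):
    """shift in tool axes (mm) & roll (deg) to put TCP at p with closing axis along yaw"""
    o=o or telemetry.get_obs(); Rt=R.from_quat(o["tool_rot"]).as_matrix()
    d=Rt.T@(np.array(p)-o["position"])*1000
    y=Rt[:,1]; cur=np.arctan2(y[1],y[0])
    # tool z down: +roll about tool z = -yaw in world
    if yaw is None: return d.round(1),0
    e=(yaw-cur+np.pi/2)%np.pi-np.pi/2
    return d.round(1),round(-np.degrees(e),1)
E
python3 - <<'E'
from h import *
for n in ["scene","side"]:
    c=cam(n); im=cv2.imread(f"pics/raw_{n}0.png")
    viewer.camera(n)
    for t in ["mat","tray","row_short","row_medium","row_long","gate","handwheel","crank_grip","jar","dish"]:
        r=viewer.recognise(n,t)
        if r:
            b=r[0]["bbox"]; ctr=[b[0]+b[2]/2,b[1]+b[3]/2]
            z={"mat":.003,"crank_grip":.068,"jar":.037,"handwheel":.047}.get(t,.016)
            print(n,t,np.round(b),round(r[0]["p"],2),world(c,[ctr],z)[0].round(3))
    m=turq(im); cs,_=cv2.findContours(m,cv2.RETR_EXTERNAL,cv2.CHAIN_APPROX_NONE)
    for q in cs:
        if cv2.contourArea(q)<25: continue
        x=q.reshape(-1,2).mean(0); w=world(c,q.reshape(-1,2),.011)[:,:2].astype(np.float32)
        (a,b),s,_=cv2.minAreaRect(w)
        print(n,x.round(),np.round([a,b],3),np.round(s,3))
E
```

```text
scene mat [160. 178.  81.  47.] 0.94 [ 0.533 -0.246  0.003]
scene tray [241. 207. 133.  70.] 0.83 [0.63  0.138 0.016]
scene row_short [277. 200.  33.  35.] 0.96 [0.535 0.074 0.016]
scene row_medium [254. 194.  35.  40.] 0.84 [0.538 0.001 0.016]
scene row_long [300. 200.  36.  42.] 0.91 [0.531 0.155 0.016]
scene gate [246. 234.  93.  29.] 0.77 [0.67  0.102 0.016]
scene handwheel [340. 212.  34.  24.] 0.97 [0.547 0.272 0.047]
scene crank_grip [245. 207. 130.  69.] 0.7 [0.679 0.149 0.068]
scene jar [203. 225.  31.  27.] 0.74 [ 0.711 -0.114  0.037]
scene dish [155. 228.  41.  30.] 0.76 [ 0.744 -0.239  0.016]
scene [222. 218.] [ 0.601 -0.15 ] [0.055 0.066]
scene [196. 214.] [ 0.604 -0.232] [0.061 0.028]
scene [173. 208.] [ 0.596 -0.317] [0.037 0.046]
scene [181. 193.] [ 0.519 -0.325] [0.051 0.017]
scene [229. 187.] [ 0.438 -0.178] [0.033 0.076]
scene [211. 183.] [ 0.434 -0.248] [0.029 0.078]
scene [187. 181.] [ 0.446 -0.333] [0.048 0.035]
side mat [248. 219. 105.  81.] 0.75 [ 0.501 -0.262  0.003]
side tray [168. 153. 123.  82.] 0.67 [0.537 0.099 0.016]
side row_short [204. 185.  50.  34.] 0.97 [0.511 0.069 0.016]
side row_medium [221. 194.  55.  38.] 0.67 [ 0.516 -0.021  0.016]
side row_long [192. 169.  48.  36.] 0.84 [0.529 0.16  0.016]
side gate [216. 161.  73.  37.] 0.95 [0.655 0.104 0.016]
side handwheel [182. 157.  30.  18.] 0.65 [0.533 0.272 0.047]
side crank_grip [184. 160.  35.  18.] 0.94 [0.518 0.227 0.068]
side jar [299. 189.  22.  25.] 0.85 [ 0.686 -0.137  0.037]
side dish [326. 205.  39.  25.] 0.87 [ 0.732 -0.253  0.016]
side [308. 282.] [ 0.445 -0.336] [0.044 0.027]
side [322. 267.] [ 0.518 -0.328] [0.047 0.022]
side [281. 268.] [ 0.431 -0.25 ] [0.03  0.072]
side [265. 254.] [ 0.435 -0.179] [0.034 0.07 ]
side [336. 251.] [ 0.596 -0.319] [0.034 0.054]
side [316. 236.] [ 0.603 -0.236] [0.063 0.029]
side [294. 224.] [ 0.592 -0.153] [0.035 0.069]
```

```bash
A='import sys'
python3 -m creep '[{"translation":[-30,-24,0],"roll":0,"gripper":60},{"translation":[-60,-49,0],"roll":0,"gripper":60},{"translation":[-90,-73,0],"roll":0,"gripper":60},{"translation":[-119,-98,0],"roll":0,"gripper":60},{"translation":[-148,-122,0],"roll":0,"gripper":60}]' 25
python3 -m creep '[{"translation":[-30,-24,0],"roll":0,"gripper":60},{"translation":[-60,-49,0],"roll":0,"gripper":60},{"translation":[-90,-73,0],"roll":0,"gripper":60},{"translation":[-119,-98,0],"roll":0,"gripper":60},{"translation":[-148,-122,0],"roll":0,"gripper":60}]' >/dev/null
python3 -m creep '[{"translation":[-30,-24,0],"roll":7,"gripper":60},{"translation":[-60,-49,0],"roll":14,"gripper":60},{"translation":[-90,-73,0],"roll":21,"gripper":60},{"translation":[-119,-98,0],"roll":28,"gripper":60},{"translation":[-148,-122,0],"roll":34,"gripper":60}]' >/dev/null
python3 -m creep '[{"translation":[0,0,0],"roll":7,"gripper":60},{"translation":[0,0,0],"roll":14,"gripper":60},{"translation":[0,0,0],"roll":21,"gripper":60},{"translation":[0,0,0],"roll":28,"gripper":60},{"translation":[0,0,0],"roll":33.7,"gripper":60}]' >/dev/null
python3 -m creep '[{"translation":[0,0,0],"roll":0,"gripper":60},{"translation":[0,0,0],"roll":0,"gripper":60}]'
python3 - <<'E'
from h import *
im,c=grab("wrist","w1")
v=cv2.resize(im,None,fx=1.5,fy=1.5,interpolation=cv2.INTER_CUBIC); cv2.imwrite("pics/w1.png",v)
print(c["C"])
E
```

```text
time: 1.62
position: [0.328, 0.4078, 0.2417]
tool_rot: [0.193, 0.981, 0.0, 0.0]
ft_force: [0.3, 0.7, 0.2]
grip_width: 0.0633
grip_force: 0.0
time: 3.03
position: [0.509, 0.0713, 0.2417]
tool_rot: [0.706, 0.708, 0.0, 0.0]
ft_force: [0.8, 0.3, -0.0]
grip_width: 0.0602
grip_force: 0.0
[0.50846702 0.14296777 0.38494329]
```

View pics/w1.png

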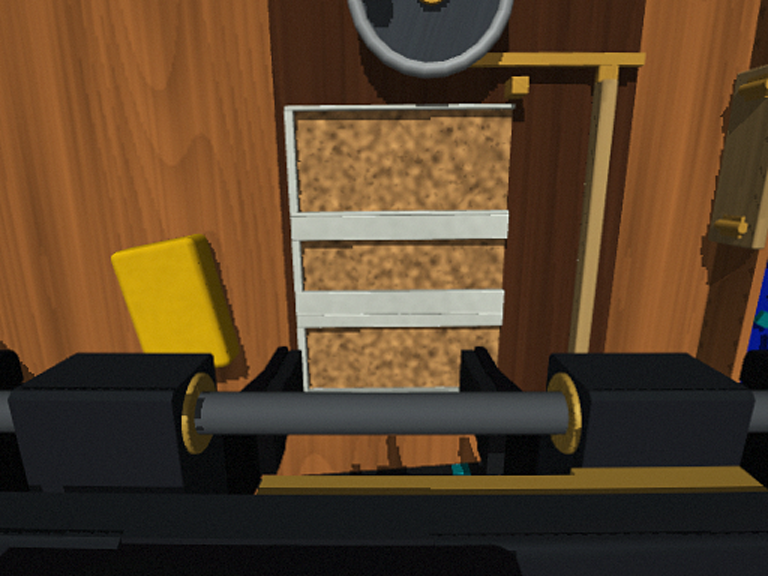

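The wrist picture shows the tray close to square with the robot. From the top the rows are the long one (floor y≈112–212), the short one (240–291) and the medium one (327–390). The gate at x≈595 is open.

```bash
python3 - <<'E'
from h import *
im=cv2.imread("pics/raw_w1.png"); c=cam("wrist")
h=cv2.cvtColor(im,cv2.COLOR_BGR2HSV)
# white boundary: low sat bright
w=cv2.inRange(h,(0,0,130),(180,60,255))
roi=np.zeros_like(w); roi[60:265,185:345]=255
cork=cv2.bitwise_and(cv2.bitwise_not(w),roi)
cork=cv2.bitwise_and(cork,cv2.inRange(h,(5,40,75),(28,255,255)))
cork=cv2.morphologyEx(cork,cv2.MORPH_CLOSE,np.ones((5,5))); cork=cv2.morphologyEx(cork,cv2.MORPH_OPEN,np.ones((5,5)))
cs,_=cv2.findContours(cork,cv2.RETR_EXTERNAL,cv2.CHAIN_APPROX_NONE)
for q in cs:
    if cv2.contourArea(q)<1500: continue
    P=world(c,q.reshape(-1,2),.016)[:,:2].astype(np.float32)
    r=cv2.minAreaRect(P); print(cv2.boundingRect(q),np.round(r[0],4),np.round(r[1],4),round(r[2],2)); print(cv2.boxPoints(r).round(3).tolist())
# white cheek tops edges
pts=np.array([[285,107],[513,106],[290,213],[508,211],[292,240],[508,237],[297,292],[503,290],[299,327],[503,325]])/1.5
print(world(c,pts,.024).round(4))
im2=viewer.camera("wrist")
for t in ["handwheel","crank_grip","gate"]:
    r=viewer.recognise("wrist",t); print(t,[(np.round(x["bbox"]),x["p"]) for x in r[:1]])
E
```

```text
(205, 217, 129, 42) [ 0.528  -0.0058] [0.165  0.0562] 0.71
[[0.4449999928474426, 0.020999999716877937], [0.44600000977516174, -0.03500000014901161], [0.6110000014305115, -0.032999999821186066], [0.6100000143051147, 0.023000000044703484]]
(201, 159, 140, 35) [0.5292 0.075 ] [0.1701 0.0418] 0.7
[[0.4440000057220459, 0.0949999988079071], [0.4440000057220459, 0.05299999937415123], [0.6140000224113464, 0.054999999701976776], [0.6140000224113464, 0.09700000286102295]]
(197, 69, 145, 72) [0.5257 0.158 ] [0.1643 0.0785] 0.14
[[0.4429999887943268, 0.19699999690055847], [0.4440000057220459, 0.11900000274181366], [0.6079999804496765, 0.11900000274181366], [0.6079999804496765, 0.19699999690055847]]
[[0.4381 0.1937 0.024 ]
 [0.6055 0.1949 0.024 ]
 [0.4382 0.1169 0.024 ]
 [0.6072 0.1189 0.024 ]
 [0.4388 0.096  0.024 ]
 [0.6087 0.0987 0.024 ]
 [0.4408 0.0538 0.024 ]
 [0.6078 0.0559 0.024 ]
 [0.4411 0.024  0.024 ]
 [0.61   0.0261 0.024 ]]
handwheel [(array([232.,   0., 111.,  56.]), 0.7)]
crank_grip [(array([234.,   1., 107.,  50.]), 0.67)]
gate [(array([314.,  35., 114., 201.]), 0.68)]
```

```bash
python3 -m creep '[{"translation":[38,0,0],"roll":0,"gripper":60},{"translation":[76,0,0],"roll":0,"gripper":60},{"translation":[114,0,0],"roll":0,"gripper":60},{"translation":[152,0,0],"roll":0,"gripper":60},{"translation":[180,0,0],"roll":0,"gripper":60}]'
python3 - <<'E'
from h import *
print(telemetry.get_obs()["position"])
E
```

```text
time: 3.7
position: [0.5086, 0.2542, 0.2416]
tool_rot: [0.706, 0.708, 0.0, -0.0]
ft_force: [0.3, -0.3, -0.1]
grip_width: 0.0598
grip_force: 0.0
[0.50863902 0.25417187 0.24163566]
```

```bash
python3 - <<'E'
from h import *
im,c=grab("wrist","w2"); 
h=cv2.cvtColor(im,cv2.COLOR_BGR2HSV); m=cv2.inRange(h,(0,150,90),(6,255,255))|cv2.inRange(h,(174,150,90),(180,255,255))
cs,_=cv2.findContours(m,cv2.RETR_EXTERNAL,cv2.CHAIN_APPROX_NONE)
for q in cs:
    if cv2.contourArea(q)>20: print(cv2.boundingRect(q),world(c,[q.reshape(-1,2).mean(0)],.08)[0].round(4))
for t in ["handwheel","gate"]:
    r=viewer.recognise("wrist",t); print(t,[(np.round(x["bbox"]),x["p"]) for x in r[:1]])
E
python3 -m creep '[{"translation":[-41,0,0],"roll":0,"gripper":60},{"translation":[-82,0,0],"roll":0,"gripper":60},{"translation":[-123,0,0],"roll":0,"gripper":60},{"translation":[-164,0,0],"roll":0,"gripper":60},{"translation":[-200,0,0],"roll":0,"gripper":60}]' >/dev/null
python3 -m creep '[{"translation":[-41,0,0],"roll":0,"gripper":60},{"translation":[-82,0,0],"roll":0,"gripper":60},{"translation":[-123,0,0],"roll":0,"gripper":60},{"translation":[-164,0,0],"roll":0,"gripper":60},{"translation":[-200,0,0],"roll":0,"gripper":60}]' >/dev/null
python3 -m creep '[{"translation":[-41,0,0],"roll":0,"gripper":60},{"translation":[-82,0,0],"roll":0,"gripper":60},{"translation":[-123,0,0],"roll":0,"gripper":60},{"translation":[-164,0,0],"roll":0,"gripper":60},{"translation":[-190,0,0],"roll":0,"gripper":60}]' >/dev/null
python3 -m creep '[{"translation":[0,0,0],"roll":0,"gripper":60},{"translation":[0,0,0],"roll":0,"gripper":60},{"translation":[0,0,0],"roll":0,"gripper":60}]'
cat >> h.py <<'E'
def strips(im,c,z=.019,minA=80):
    out=[]
    cs,_=cv2.findContours(turq(im),cv2.RETR_EXTERNAL,cv2.CHAIN_APPROX_NONE)
    for q in cs:
        if cv2.contourArea(q)<minA: continue
        r=cv2.minAreaRect((world(c,q.reshape(-1,2),z)[:,:2]*1000).astype(np.float32))
        B=cv2.boxPoints(r); e=[B[1]-B[0],B[2]-B[1]]; L=max(e,key=np.linalg.norm)
        out.append((q.reshape(-1,2).mean(0).round(),np.round(r[0],1),round(max(r[1]),1),round(min(r[1]),1),round((np.degrees(np.arctan2(L[1],L[0]))+90)%180-90,1)))
    return out
E
python3 - <<'E'
from h import *
im,c=grab("wrist","w3"); cv2.imwrite("pics/w3.png",cv2.resize(im,None,fx=1.5,fy=1.5,interpolation=cv2.INTER_CUBIC))
for s in strips(im,c): print(*s)
E
```

```text
(237, 155, 18, 22) [0.5005 0.2811 0.08  ]
handwheel [(array([234., 123., 100.,  98.]), 0.72)]
gate [(array([318., 197.,  90.,  42.]), 0.87)]
time: 5.35
position: [0.5078, -0.3385, 0.2411]
tool_rot: [0.707, 0.707, 0.0, -0.001]
ft_force: [0.6, 0.5, 0.5]
grip_width: 0.0601
grip_force: 0.0
[203. 176.] [ 445.  -333.9] 35.3 18.7 76.7
[261. 170.] [ 515.7 -326.2] 33.0 18.8 15.7
[325. 162.] [ 592.4 -317.7] 50.9 19.0 -66.5
[427. 114.] [ 708.1 -260.6] 12.3 11.4 33.9
[186. 103.] [ 430.1 -248.9] 65.8 16.8 -10.3
[466.  90.] [ 749.1 -233.7] 13.2 11.0 32.1
[336.  90.] [ 599.5 -234.8] 50.4 19.3 69.1
[186.  36.] [ 434.  -179.4] 67.5 18.5 -24.1
[329.  20.] [ 589.  -164.2] 43.5 20.2 -81.2
```

View pics/w3.png

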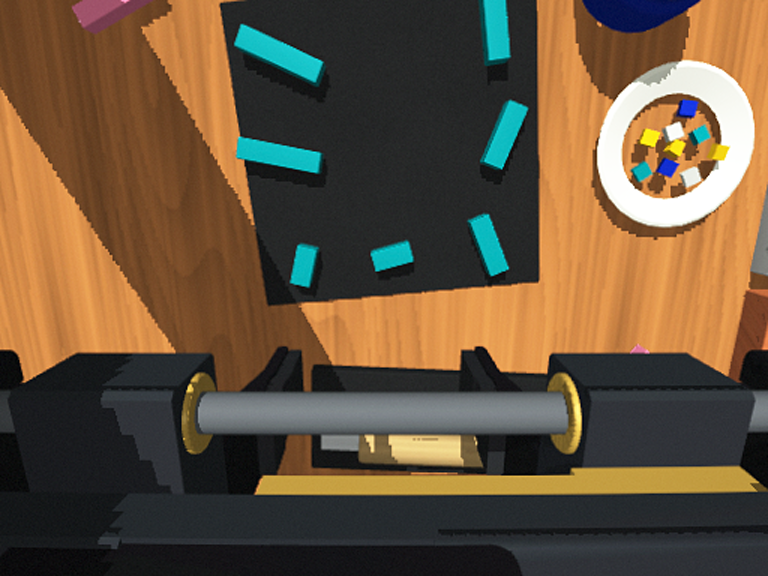

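There are 7 strips. In raw pixels:
- **Short:** (203,176) and (261,170)
- **Medium:** (325,162) and (336,90)
- **Long:** (186,103), (186,36) and (329,20); the last one is cut by the picture edge

All seven are turquoise. The pink bar at (110,10) is a look-alike, and the cubes in the dish don't count. I'll start with the medium strip at (592,-318).

```bash
python3 -m creep '[{"translation":[5,21,-0],"roll":-6,"gripper":40},{"translation":[10,42,35],"roll":-12,"gripper":40},{"translation":[15,63,70],"roll":-18,"gripper":40},{"translation":[20,84,105],"roll":-23.5,"gripper":40},{"translation":[20,84,141],"roll":-23.5,"gripper":40}]' 30 >/dev/null
python3 -m creep '[{"translation":[0,0,35],"roll":0,"gripper":40},{"translation":[0,0,60],"roll":0,"gripper":40},{"translation":[0,0,73],"roll":0,"gripper":40},{"translation":[0,0,73],"roll":0,"gripper":40},{"translation":[0,0,73],"roll":0,"gripper":40}]'
python3 -m creep '[{"translation":[0,0,0],"roll":0,"gripper":8},{"translation":[0,0,0],"roll":0,"gripper":8},{"translation":[0,0,0],"roll":0,"gripper":8},{"translation":[0,0,0],"roll":0,"gripper":8},{"translation":[0,0,0],"roll":0,"gripper":8}]'
python3 -m creep '[{"translation":[0,0,-30],"roll":0,"gripper":8},{"translation":[0,0,-60],"roll":0,"gripper":8},{"translation":[0,0,-93],"roll":0,"gripper":8},{"translation":[0,0,-93],"roll":6,"gripper":8},{"translation":[0,0,-93],"roll":12,"gripper":8}]'
python3 -m creep '[{"translation":[0,0,0],"roll":6,"gripper":8},{"translation":[0,0,0],"roll":11.5,"gripper":8},{"translation":[0,0,0],"roll":11.5,"gripper":8}]'
python3 - <<'E'
from h import *
im,c=grab("wrist","w4"); cv2.imwrite("pics/w4.png",cv2.resize(im,None,fx=1.5,fy=1.5,interpolation=cv2.INTER_CUBIC))
for s in strips(im,c): print(*s)
E
```

```text
time: 6.23
position: [0.5936, -0.318, 0.0282]
tool_rot: [0.548, 0.837, -0.0, 0.0]
ft_force: [0.3, -0.0, -0.3]
grip_width: 0.04
grip_force: 0.0
time: 6.65
position: [0.5935, -0.319, 0.0286]
tool_rot: [0.548, 0.836, -0.0, 0.001]
ft_force: [-1.5, 1.0, 3.4]
grip_width: 0.0155
grip_force: 30.0
time: 7.07
position: [0.5947, -0.3199, 0.1241]
tool_rot: [0.634, 0.773, 0.0, 0.003]
ft_force: [-0.9, 0.4, -1.1]
grip_width: 0.0154
grip_force: 30.0
time: 7.32
position: [0.5931, -0.3186, 0.1209]
tool_rot: [0.708, 0.707, 0.0, 0.0]
ft_force: [0.5, -0.2, -0.5]
grip_width: 0.016
grip_force: 30.0
[254. 233.] [ 592.9 -341.9] 51.4 25.8 89.1
[ 85. 223.] [ 448.1 -332.9] 38.6 22.9 76.3
[165. 215.] [ 517.7 -325.3] 36.9 19.3 15.5
[400. 136.] [ 708.7 -260.3] 12.4 11.8 -55.0
[ 50. 122.] [ 433.1 -248.8] 70.6 18.1 -11.0
[456. 101.] [ 749.4 -233.5] 14.1 10.7 27.4
[265. 101.] [ 601.3 -234.6] 48.4 16.6 69.2
[252.  15.] [ 592.3 -175. ] 22.5 16.7 -82.3
[43. 27.] [ 438.8 -180.5] 67.9 16.7 -23.8
```

View pics/w4.png

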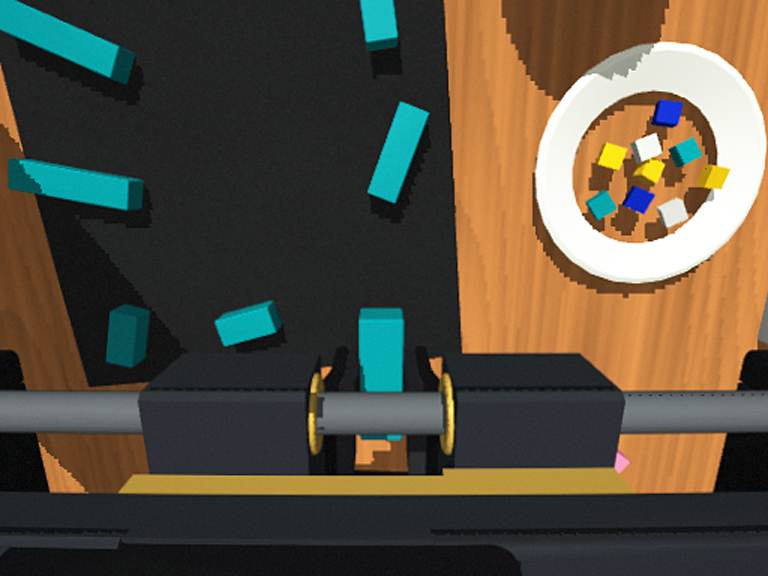

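The medium strip is held square across the fingers, at scaled picture position (381,370). Next I check its offset and carry it to the medium row.

```bash
cat >> h.py <<'E'
def held(im,c,L,o=None):
    "offset (mm) of held strip's centre from TCP along y, from its far end edge"
    o=o or telemetry.get_obs(); p=np.array(o["position"]); z=p[2]-.008
    m=turq(im); f=proj(c,[[p[0],p[1]+L/2000,z]])[0]; col=int(round(f[0]))
    rows=np.where(m[:,col]>0)[0]
    if len(rows)==0: return None
    k=rows[np.argmin(abs(rows-f[1]))]
    while m[k-1,col]: k-=1
    return (world(c,[[col,k-.5]],z)[0][1]-p[1])*1000-L/2
E
python3 - <<'E'
from h import *
im=cv2.imread("pics/raw_w4.png"); print(held(im,cam("wrist"),48))
E
python3 -m creep '[{"translation":[31,-11,0],"roll":0,"gripper":8},{"translation":[62,-22,0],"roll":0,"gripper":8},{"translation":[94,-33,0],"roll":0,"gripper":8},{"translation":[125,-44,0],"roll":0,"gripper":8},{"translation":[157,-56,0],"roll":0,"gripper":8}]' >/dev/null
python3 -m creep '[{"translation":[31,-11,0],"roll":0,"gripper":8},{"translation":[62,-22,0],"roll":0,"gripper":8},{"translation":[94,-33,0],"roll":0,"gripper":8},{"translation":[125,-44,0],"roll":0,"gripper":8},{"translation":[157,-56,0],"roll":0,"gripper":8}]' >/dev/null
python3 -m creep '[{"translation":[0,0,0],"roll":0,"gripper":8},{"translation":[0,0,0],"roll":0,"gripper":8}]'
python3 - <<'E'
from h import *
im,c=grab("wrist","w5"); print(held(im,c,48))
E
```

```text
5.117979913304893
time: 8.37
position: [0.4801, -0.0031, 0.1207]
tool_rot: [0.705, 0.709, -0.0, -0.0]
ft_force: [0.5, 0.1, 0.4]
grip_width: 0.0154
grip_force: 30.0
5.8809552731738535
```

```bash
sed -i 's/z=p\[2\]-.008/z=p[2]-.0255/' h.py
python3 -m creep '[{"translation":[-2.5,1,30],"roll":0,"gripper":8},{"translation":[-2.5,1,60],"roll":0,"gripper":8},{"translation":[-2.5,1,74],"roll":0,"gripper":8},{"translation":[-2.5,1,79],"roll":0,"gripper":8},{"translation":[-2.5,1,79],"roll":0,"gripper":8}]'
python3 -m creep '[{"translation":[0,0,0],"roll":0,"gripper":30},{"translation":[0,0,0],"roll":0,"gripper":30},{"translation":[0,0,0],"roll":0,"gripper":30},{"translation":[0,0,0],"roll":0,"gripper":30},{"translation":[0,0,-10],"roll":0,"gripper":30}]'
python3 -m creep '[{"translation":[0,0,-40],"roll":0,"gripper":40},{"translation":[0,0,-80],"roll":0,"gripper":40},{"translation":[-30,0,-80],"roll":0,"gripper":40},{"translation":[-60,0,-80],"roll":0,"gripper":40},{"translation":[-80,0,-80],"roll":0,"gripper":40}]'
python3 - <<'E'
from h import *
print(held(cv2.imread("pics/raw_w5.png"),cam("wrist"),48) if 0 else "")
im,c=grab("wrist","w6"); cv2.imwrite("pics/w6.png",cv2.resize(im,None,fx=1.2,fy=1.2))
for s in strips(im,c,.032): print(*s)
# white cheek/cork edges along x=481 column
for y in (.025,-.033): print(y, proj(c,[[.481,y,.024]]).round(1))
h=cv2.cvtColor(im,cv2.COLOR_BGR2HSV)
E
```

```text
time: 8.83
position: [0.4828, -0.0087, 0.0413]
tool_rot: [0.707, 0.707, -0.0, 0.0]
ft_force: [-0.3, 0.3, 0.0]
grip_width: 0.0155
grip_force: 30.0
time: 9.25
position: [0.4813, -0.0072, 0.0508]
tool_rot: [0.707, 0.707, -0.001, -0.001]
ft_force: [0.5, -0.6, -0.5]
grip_width: 0.0295
grip_force: 0.0
time: 9.67
position: [0.4832, -0.089, 0.1337]
tool_rot: [0.707, 0.708, 0.001, 0.002]
ft_force: [0.3, -0.5, 0.6]
grip_width: 0.0393
grip_force: 0.0

[223. 298.] [ 455.1 -176.5] 22.1 21.8 87.8
[362. 233.] [ 576.1 -111.1] 19.3 5.5 -0.2
[254. 106.] [483.1  -8.6] 47.2 15.7 -89.5
0.025 [[251.   61.4]]
-0.033 [[251.1 138.4]]
```

View pics/w6.png

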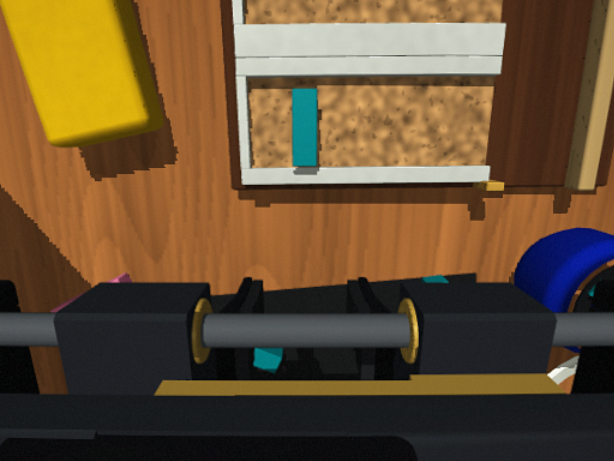

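The strip lies flat and square in the medium row at (305,128) in this picture, about 3–4 mm off centre, which is within tolerance. Next is the second medium strip.

```bash
python3 -m creep '[{"translation":[-30,24,0],"roll":5,"gripper":40},{"translation":[-60,48,0],"roll":10,"gripper":40},{"translation":[-90,72,0],"roll":15,"gripper":40},{"translation":[-120,95,10],"roll":21,"gripper":40},{"translation":[-148,117,30],"roll":21,"gripper":40}]' >/dev/null
python3 -m creep '[{"translation":[0,0,35],"roll":0,"gripper":40},{"translation":[0,0,65],"roll":0,"gripper":40},{"translation":[0,0,74.5],"roll":0,"gripper":40},{"translation":[0,0,74.5],"roll":0,"gripper":40},{"translation":[0,0,74.5],"roll":0,"gripper":8}]' | sed -n 2p
python3 -m creep '[{"translation":[0,0,0],"roll":0,"gripper":8},{"translation":[0,0,0],"roll":0,"gripper":8},{"translation":[0,0,0],"roll":0,"gripper":8},{"translation":[0,0,0],"roll":0,"gripper":8},{"translation":[0,0,0],"roll":0,"gripper":8}]' | sed -n '2p;5,6p'
python3 -m creep '[{"translation":[0,0,-30],"roll":0,"gripper":8},{"translation":[0,0,-60],"roll":-5,"gripper":8},{"translation":[0,0,-93],"roll":-10,"gripper":8},{"translation":[0,0,-93],"roll":-16,"gripper":8},{"translation":[0,0,-93],"roll":-21,"gripper":8}]' | sed -n '2p;5,6p'
python3 -m creep '[{"translation":[25,-7,0],"roll":0,"gripper":8},{"translation":[50,-14,0],"roll":0,"gripper":8},{"translation":[75,-21,0],"roll":0,"gripper":8},{"translation":[95,-28,0],"roll":0,"gripper":8},{"translation":[115.5,-34.3,0],"roll":0,"gripper":8}]' >/dev/null
python3 -m creep '[{"translation":[25,-7,0],"roll":0,"gripper":8},{"translation":[50,-14,0],"roll":0,"gripper":8},{"translation":[75,-21,0],"roll":0,"gripper":8},{"translation":[95,-28,0],"roll":0,"gripper":8},{"translation":[115.5,-34.3,0],"roll":0,"gripper":8}]' | sed -n '2p;5,6p'
python3 -m creep '[{"translation":[0,0,0],"roll":0,"gripper":8},{"translation":[0,0,0],"roll":0,"gripper":8}]'
python3 - <<'E'
from h import *
im,c=grab("wrist","w7"); print(held(im,c,48))
E
```

```text
position: [0.5992, -0.2347, 0.0277]
position: [0.5999, -0.2353, 0.0285]
grip_width: 0.0156
grip_force: 30.0
position: [0.6006, -0.236, 0.1232]
grip_width: 0.0156
grip_force: 30.0
position: [0.5296, -0.0029, 0.1202]
grip_width: 0.0158
grip_force: 30.0
time: 12.38
position: [0.53, -0.0032, 0.1202]
tool_rot: [0.706, 0.708, -0.0, 0.0]
ft_force: [-0.3, -0.3, 0.2]
grip_width: 0.0155
grip_force: 30.0
1.7541525384716756
```

```bash
python3 -m creep '[{"translation":[-2,0,30],"roll":0,"gripper":8},{"translation":[-2,0,60],"roll":0,"gripper":8},{"translation":[-2,0,74],"roll":0,"gripper":8},{"translation":[-2,0,79],"roll":0,"gripper":8},{"translation":[-2,0,79],"roll":0,"gripper":8}]' | sed -n '2p;5,6p'
python3 -m creep '[{"translation":[0,0,0],"roll":0,"gripper":30},{"translation":[0,0,0],"roll":0,"gripper":30},{"translation":[0,0,0],"roll":0,"gripper":30},{"translation":[0,0,0],"roll":0,"gripper":30},{"translation":[0,0,-20],"roll":0,"gripper":30}]' | sed -n '2p;5,6p'
python3 -m creep '[{"translation":[0,0,-30],"roll":0,"gripper":40},{"translation":[0,0,-60],"roll":0,"gripper":40},{"translation":[-35,0,-80],"roll":0,"gripper":40},{"translation":[-60,0,-100],"roll":0,"gripper":40},{"translation":[-90,0,-120],"roll":0,"gripper":40}]' | sed -n 2p
python3 - <<'E'
from h import *
im,c=grab("wrist","w8")
for s in strips(im,c,.032): print(*s)
E
python3 -m creep '[{"translation":[-35,-5,-15],"roll":0,"gripper":40},{"translation":[-70,-10,-30],"roll":0,"gripper":40},{"translation":[-105,-15,-45],"roll":0,"gripper":40},{"translation":[-140,-20,-59],"roll":0,"gripper":40},{"translation":[-175,-23,-59],"roll":0,"gripper":40}]' >/dev/null
python3 -m creep '[{"translation":[-35,0,0],"roll":0,"gripper":40},{"translation":[-67,0,0],"roll":0,"gripper":40},{"translation":[-67,0,0],"roll":0,"gripper":40},{"translation":[-67,0,0],"roll":0,"gripper":40}]' | sed -n 2p
python3 - <<'E'
from h import *
im,c=grab("wrist","w9")
for s in strips(im,c): print(*s)
E
```

```text
position: [0.5309, -0.0075, 0.0413]
grip_width: 0.0155
grip_force: 30.0
position: [0.5285, -0.006, 0.0587]
grip_width: 0.0294
grip_force: 0.0
position: [0.5303, -0.0964, 0.1824]
[446. 244.] [ 731.4 -149.9] 21.8 10.8 -32.4
[308. 227.] [ 583.8 -135. ] 47.9 17.5 -81.5
[421. 220.] [ 701.5 -122.7] 44.7 20.4 -31.4
[203. 100.] [483.9  -8.5] 47.3 17.1 -90.0
[255.  97.] [531.1  -6.3] 47.9 14.9 89.8
position: [0.5071, -0.3399, 0.2396]
[202. 175.] [ 445.  -333.8] 35.5 18.5 75.9
[261. 169.] [ 515.7 -326.3] 32.9 18.9 15.8
[428. 112.] [ 708.2 -260.4] 12.7 11.6 34.8
[186. 102.] [ 430.1 -249.3] 66.0 16.8 -11.3
[467.  88.] [ 749.  -233.8] 13.3 11.1 32.0
[186.  34.] [ 433.9 -179.5] 67.4 18.7 -24.2
[330.  19.] [ 589.1 -165.4] 41.1 20.2 -81.6
```

```bash
python3 -m creep '[{"translation":[1,-16,30],"roll":4,"gripper":40},{"translation":[2,-32,60],"roll":8,"gripper":40},{"translation":[3,-48,90],"roll":12,"gripper":40},{"translation":[3.4,-64,120],"roll":14,"gripper":40},{"translation":[3.4,-64,150],"roll":14,"gripper":40}]' >/dev/null
python3 -m creep '[{"translation":[0,0,30],"roll":0,"gripper":40},{"translation":[0,0,53],"roll":0,"gripper":40},{"translation":[0,0,63],"roll":0,"gripper":40},{"translation":[0,0,63],"roll":0,"gripper":40},{"translation":[0,0,63],"roll":0,"gripper":8}]' | sed -n 2p
python3 -m creep '[{"translation":[0,0,0],"roll":0,"gripper":8},{"translation":[0,0,0],"roll":0,"gripper":8},{"translation":[0,0,0],"roll":0,"gripper":8},{"translation":[0,0,0],"roll":0,"gripper":8},{"translation":[0,0,0],"roll":0,"gripper":8}]' | sed -n '2p;5,6p'
python3 -m creep '[{"translation":[0,0,-30],"roll":0,"gripper":8},{"translation":[0,0,-60],"roll":-5,"gripper":8},{"translation":[0,0,-93],"roll":-10,"gripper":8},{"translation":[0,0,-93],"roll":-14,"gripper":8},{"translation":[0,0,-93],"roll":-14,"gripper":8}]' | sed -n '5,6p'
python3 -m creep '[{"translation":[30,3,0],"roll":0,"gripper":8},{"translation":[60,6,0],"roll":0,"gripper":8},{"translation":[90,9,0],"roll":0,"gripper":8},{"translation":[115,11,0],"roll":0,"gripper":8},{"translation":[137,12.3,0],"roll":0,"gripper":8}]' >/dev/null
python3 -m creep '[{"translation":[30,3,0],"roll":0,"gripper":8},{"translation":[60,6,0],"roll":0,"gripper":8},{"translation":[90,9,0],"roll":0,"gripper":8},{"translation":[115,11,0],"roll":0,"gripper":8},{"translation":[137,12.3,0],"roll":0,"gripper":8}]' >/dev/null
python3 -m creep '[{"translation":[30,3,0],"roll":0,"gripper":8},{"translation":[60,6,0],"roll":0,"gripper":8},{"translation":[90,9,0],"roll":0,"gripper":8},{"translation":[115,11,0],"roll":0,"gripper":8},{"translation":[137,12.3,0],"roll":0,"gripper":8}]' >/dev/null
python3 -m creep '[{"translation":[0,0,0],"roll":0,"gripper":8},{"translation":[0,0,0],"roll":0,"gripper":8}]'
python3 - <<'E'
from h import *
im,c=grab("wrist","w10"); print(held(im,c,32))
E
```

```text
position: [0.4439, -0.3339, 0.0273]
position: [0.4442, -0.3353, 0.0283]
grip_width: 0.0156
grip_force: 30.0
grip_width: 0.0154
grip_force: 30.0
time: 17.62
position: [0.4793, 0.0772, 0.1192]
tool_rot: [0.706, 0.708, -0.001, -0.001]
ft_force: [-0.6, 0.3, -0.0]
grip_width: 0.0158
grip_force: 30.0
0.02220612162101432
```

```bash
python3 -m creep '[{"translation":[-0.5,0,30],"roll":0,"gripper":8},{"translation":[-0.5,0,60],"roll":0,"gripper":8},{"translation":[-0.5,0,74],"roll":0,"gripper":8},{"translation":[-0.5,0,79],"roll":0,"gripper":8},{"translation":[-0.5,0,79],"roll":0,"gripper":8}]' | sed -n '2p;5,6p'
python3 -m creep '[{"translation":[0,0,0],"roll":0,"gripper":30},{"translation":[0,0,0],"roll":0,"gripper":30},{"translation":[0,0,0],"roll":0,"gripper":30},{"translation":[0,0,0],"roll":0,"gripper":30},{"translation":[0,0,-20],"roll":0,"gripper":30}]' >/dev/null
python3 -m creep '[{"translation":[0,0,-30],"roll":0,"gripper":34},{"translation":[0,0,-60],"roll":0,"gripper":34},{"translation":[-35,0,-60],"roll":0,"gripper":34},{"translation":[-70,0,-60],"roll":0,"gripper":34},{"translation":[-102.5,0,-60],"roll":0,"gripper":34}]' | sed -n 2p
python3 - <<'E'
from h import *
im,c=grab("wrist","w11")
for s in strips(im,c,.032): print(*s)
E
python3 -m creep '[{"translation":[-35,3,0],"roll":0,"gripper":34},{"translation":[-70,6,0],"roll":0,"gripper":34},{"translation":[-105,9,0],"roll":0,"gripper":34},{"translation":[-130,13,0],"roll":0,"gripper":34},{"translation":[-150,17.5,0],"roll":0,"gripper":34}]' >/dev/null
python3 -m creep '[{"translation":[-35,3,0],"roll":6,"gripper":34},{"translation":[-70,6,0],"roll":12,"gripper":34},{"translation":[-105,9,0],"roll":18,"gripper":34},{"translation":[-130,13,0],"roll":24,"gripper":34},{"translation":[-150,17.5,0],"roll":30,"gripper":34}]' >/dev/null
python3 -m creep '[{"translation":[0,0,0],"roll":6,"gripper":34},{"translation":[0,0,10],"roll":12,"gripper":34},{"translation":[0,0,20],"roll":18,"gripper":34},{"translation":[0,0,30],"roll":24,"gripper":34},{"translation":[0,0,30],"roll":30,"gripper":34}]' >/dev/null
python3 -m creep '[{"translation":[0,0,0],"roll":7,"gripper":34},{"translation":[0,0,20],"roll":14,"gripper":34},{"translation":[0,0,50],"roll":14,"gripper":34},{"translation":[0,0,64],"roll":14,"gripper":34},{"translation":[0,0,64],"roll":14,"gripper":34}]' | sed -n 2,3p
python3 -m creep '[{"translation":[0,0,0],"roll":0,"gripper":8},{"translation":[0,0,0],"roll":0,"gripper":8},{"translation":[0,0,0],"roll":0,"gripper":8},{"translation":[0,0,0],"roll":0,"gripper":8},{"translation":[0,0,0],"roll":0,"gripper":8}]' | sed -n '2p;5,6p'
python3 -m creep '[{"translation":[0,0,-30],"roll":0,"gripper":8},{"translation":[0,0,-60],"roll":-6,"gripper":8},{"translation":[0,0,-93],"roll":-12,"gripper":8},{"translation":[0,0,-93],"roll":-18,"gripper":8},{"translation":[0,0,-93],"roll":-24,"gripper":8}]' | sed -n '5,6p'
python3 -m creep '[{"translation":[0,0,0],"roll":-6,"gripper":8},{"translation":[0,0,0],"roll":-12,"gripper":8},{"translation":[0,0,0],"roll":-18,"gripper":8},{"translation":[0,0,0],"roll":-24,"gripper":8},{"translation":[0,0,0],"roll":-30,"gripper":8}]' >/dev/null
python3 -m creep '[{"translation":[0,0,0],"roll":-6,"gripper":8},{"translation":[0,0,0],"roll":-12,"gripper":8},{"translation":[0,0,0],"roll":-18,"gripper":8},{"translation":[0,0,0],"roll":-20,"gripper":8},{"translation":[0,0,0],"roll":-20,"gripper":8}]'
python3 - <<'E'
from h import *
im,c=grab("wrist","w12"); print(held(im,c,32))
for s in strips(im,c): print(*s)
E
```

```text
position: [0.4795, 0.0744, 0.0406]
grip_width: 0.0159
grip_force: 30.0
position: [0.4808, -0.0277, 0.1221]
[257. 186.] [482.9  -7.8] 48.8 15.5 89.8
[317. 183.] [529.6  -5.3] 48.6 17.6 89.8
[253.  74.] [479.4  73.9] 32.1 15.2 -89.9
position: [0.5139, -0.3253, 0.024]
tool_rot: [0.99, 0.139, -0.002, -0.002]
position: [0.5161, -0.3273, 0.0284]
grip_width: 0.0156
grip_force: 30.0
grip_width: 0.0158
grip_force: 30.0
time: 22.3
position: [0.5154, -0.3267, 0.1205]
tool_rot: [0.707, 0.707, 0.0, 0.0]
ft_force: [-0.5, 0.5, -0.0]
grip_width: 0.0155
grip_force: 30.0
-0.21600031192257774
[254. 240.] [ 515.2 -356. ] 39.0 25.8 89.3
[497. 127.] [ 707.3 -260.2] 14.6 13.0 31.8
[144. 111.] [ 430.5 -249.1] 66.9 16.9 -11.0
[358.   9.] [ 590.1 -179.5] 20.7 15.1 5.1
[144.  15.] [ 434.8 -179.8] 67.9 18.3 -23.9
```

```bash
python3 -m creep '[{"translation":[30,1,0],"roll":0,"gripper":8},{"translation":[60,2,0],"roll":0,"gripper":8},{"translation":[90,3,0],"roll":0,"gripper":8},{"translation":[115,4,0],"roll":0,"gripper":8},{"translation":[134,5,0],"roll":0,"gripper":8}]' >/dev/null
python3 -m creep '[{"translation":[30,1,0],"roll":0,"gripper":8},{"translation":[60,2,0],"roll":0,"gripper":8},{"translation":[90,3,0],"roll":0,"gripper":8},{"translation":[115,4,0],"roll":0,"gripper":8},{"translation":[134,5,0],"roll":0,"gripper":8}]' >/dev/null
python3 -m creep '[{"translation":[30,1,0],"roll":0,"gripper":8},{"translation":[60,2,0],"roll":0,"gripper":8},{"translation":[90,3,0],"roll":0,"gripper":8},{"translation":[115,4,0],"roll":0,"gripper":8},{"translation":[134.5,5,0],"roll":0,"gripper":8}]' | sed -n '2p;5,6p'
python3 -m creep '[{"translation":[0,0,30],"roll":0,"gripper":8},{"translation":[0,0,60],"roll":0,"gripper":8},{"translation":[0,0,74],"roll":0,"gripper":8},{"translation":[0,0,79],"roll":0,"gripper":8},{"translation":[0,0,79],"roll":0,"gripper":8}]' | sed -n '2p;5,6p'
python3 -m creep '[{"translation":[0,0,0],"roll":0,"gripper":30},{"translation":[0,0,0],"roll":0,"gripper":30},{"translation":[0,0,0],"roll":0,"gripper":30},{"translation":[0,0,0],"roll":0,"gripper":30},{"translation":[0,0,-20],"roll":0,"gripper":30}]' >/dev/null
python3 -m creep '[{"translation":[0,0,-30],"roll":0,"gripper":34},{"translation":[0,0,-60],"roll":0,"gripper":34},{"translation":[-35,0,-60],"roll":0,"gripper":34},{"translation":[-70,0,-60],"roll":0,"gripper":34},{"translation":[-102.5,0,-60],"roll":0,"gripper":34}]' | sed -n 2p
python3 - <<'E'
from h import *
im,c=grab("wrist","w13")
for s in strips(im,c,.032): print(*s)
E
python3 -m creep '[{"translation":[-25,-10,0],"roll":0,"gripper":38},{"translation":[-50,-20,0],"roll":0,"gripper":38},{"translation":[-75,-30,0],"roll":0,"gripper":38},{"translation":[-100,-40,0],"roll":0,"gripper":38},{"translation":[-111,-50.5,0],"roll":0,"gripper":38}]' >/dev/null
python3 -m creep '[{"translation":[-25,-10,0],"roll":-6,"gripper":38},{"translation":[-50,-20,0],"roll":-12,"gripper":38},{"translation":[-75,-30,0],"roll":-18,"gripper":38},{"translation":[-100,-40,0],"roll":-24,"gripper":38},{"translation":[-111,-50.5,0],"roll":-30,"gripper":38}]' >/dev/null
python3 -m creep '[{"translation":[0,0,0],"roll":-6,"gripper":38},{"translation":[0,0,10],"roll":-12,"gripper":38},{"translation":[0,0,20],"roll":-18,"gripper":38},{"translation":[0,0,30],"roll":-24,"gripper":38},{"translation":[0,0,30],"roll":-30,"gripper":38}]' >/dev/null
python3 -m creep '[{"translation":[0,0,0],"roll":-7,"gripper":38},{"translation":[0,0,10],"roll":-14,"gripper":38},{"translation":[0,0,40],"roll":-19,"gripper":38},{"translation":[0,0,64],"roll":-19,"gripper":38},{"translation":[0,0,64],"roll":-19,"gripper":38}]' | sed -n 2,3p
python3 -m creep '[{"translation":[0,0,0],"roll":0,"gripper":8},{"translation":[0,0,0],"roll":0,"gripper":8},{"translation":[0,0,0],"roll":0,"gripper":8},{"translation":[0,0,0],"roll":0,"gripper":8},{"translation":[0,0,0],"roll":0,"gripper":8}]' | sed -n '2p;5,6p'
python3 -m creep '[{"translation":[0,0,-30],"roll":0,"gripper":8},{"translation":[0,0,-60],"roll":6,"gripper":8},{"translation":[0,0,-93],"roll":12,"gripper":8},{"translation":[0,0,-93],"roll":18,"gripper":8},{"translation":[0,0,-93],"roll":24,"gripper":8}]' | sed -n '5,6p'
python3 -m creep '[{"translation":[0,0,0],"roll":6,"gripper":8},{"translation":[0,0,0],"roll":12,"gripper":8},{"translation":[0,0,0],"roll":18,"gripper":8},{"translation":[0,0,0],"roll":24,"gripper":8},{"translation":[0,0,0],"roll":30,"gripper":8}]' >/dev/null
python3 -m creep '[{"translation":[0,0,0],"roll":6,"gripper":8},{"translation":[0,0,0],"roll":12,"gripper":8},{"translation":[0,0,0],"roll":18,"gripper":8},{"translation":[0,0,0],"roll":25,"gripper":8},{"translation":[0,0,0],"roll":25,"gripper":8}]'
python3 - <<'E'
from h import *
im,c=grab("wrist","w14"); print(held(im,c,64))
for s in strips(im,c): print(*s)
E
```

```text
position: [0.53, 0.0779, 0.1204]
grip_width: 0.0157
grip_force: 30.0
position: [0.5299, 0.076, 0.0414]
grip_width: 0.0156
grip_force: 30.0
position: [0.5307, -0.0277, 0.1221]
[194. 186.] [484.2  -7.4] 47.9 17.6 90.0
[254. 184.] [531.1  -5.4] 48.5 15.2 -90.0
[201.  78.] [492.8  72.2] 31.6 17.5 69.7
[253.  72.] [529.9  75.3] 32.2 15.4 -89.5
position: [0.4276, -0.2472, 0.0239]
tool_rot: [0.096, 0.995, 0.002, -0.003]
position: [0.4301, -0.2493, 0.0283]
grip_width: 0.0157
grip_force: 30.0
grip_width: 0.0153
grip_force: 30.0
time: 28.23
position: [0.4294, -0.2487, 0.1206]
tool_rot: [0.708, 0.707, 0.0, 0.0]
ft_force: [0.4, -0.7, -0.4]
grip_width: 0.0156
grip_force: 30.0
0.9893624246659627
[254. 297.] [ 429.1 -333.5] 25.6 16.6 -0.2
[254. 225.] [ 429.1 -265.6] 64.0 26.1 -89.8
[258. 120.] [ 432.9 -177.9] 64.5 16.6 -23.9
[457.  83.] [ 584.2 -151.8] 64.0 24.8 -81.5
```

Meanwhile short strip A has been turned about 20° in its row, now at (493,72). I'll carry on with the long strips and mend that afterwards.

```bash
python3 -m creep '[{"translation":[30,4,0],"roll":0,"gripper":8},{"translation":[60,8,0],"roll":0,"gripper":8},{"translation":[90,12,0],"roll":0,"gripper":8},{"translation":[115,15,0],"roll":0,"gripper":8},{"translation":[134.3,17,0],"roll":0,"gripper":8}]' >/dev/null
python3 -m creep '[{"translation":[30,4,0],"roll":0,"gripper":8},{"translation":[60,8,0],"roll":0,"gripper":8},{"translation":[90,12,0],"roll":0,"gripper":8},{"translation":[115,15,0],"roll":0,"gripper":8},{"translation":[134.3,17,0],"roll":0,"gripper":8}]' >/dev/null
python3 -m creep '[{"translation":[30,4,0],"roll":0,"gripper":8},{"translation":[60,8,0],"roll":0,"gripper":8},{"translation":[90,12,0],"roll":0,"gripper":8},{"translation":[115,15,0],"roll":0,"gripper":8},{"translation":[134.3,17,0],"roll":0,"gripper":8}]' | sed -n '2p;5,6p'
python3 -m creep '[{"translation":[0,0,30],"roll":0,"gripper":8},{"translation":[0,0,60],"roll":0,"gripper":8},{"translation":[0,0,74],"roll":0,"gripper":8},{"translation":[0,0,79],"roll":0,"gripper":8},{"translation":[0,0,79],"roll":0,"gripper":8}]' | sed -n '2p;5,6p'
python3 -m creep '[{"translation":[0,0,0],"roll":0,"gripper":30},{"translation":[0,0,0],"roll":0,"gripper":30},{"translation":[0,0,0],"roll":0,"gripper":30},{"translation":[0,0,0],"roll":0,"gripper":30},{"translation":[0,0,-20],"roll":0,"gripper":30}]' >/dev/null
python3 -m creep '[{"translation":[0,0,-30],"roll":0,"gripper":34},{"translation":[0,0,-60],"roll":0,"gripper":34},{"translation":[-35,0,-60],"roll":0,"gripper":34},{"translation":[-70,0,-60],"roll":0,"gripper":34},{"translation":[-102.5,0,-60],"roll":0,"gripper":34}]' | sed -n 2p
python3 - <<'E'
from h import *
im,c=grab("wrist","w15")
for s in strips(im,c,.032): print(*s)
E
python3 -m creep '[{"translation":[-25,-5,0],"roll":0,"gripper":38},{"translation":[-50,-10,0],"roll":0,"gripper":38},{"translation":[-75,-15,0],"roll":0,"gripper":38},{"translation":[-100,-20,0],"roll":0,"gripper":38},{"translation":[-115,-23.7,0],"roll":0,"gripper":38}]' >/dev/null
python3 -m creep '[{"translation":[-25,-5,0],"roll":-6,"gripper":38},{"translation":[-50,-10,0],"roll":-12,"gripper":38},{"translation":[-75,-15,0],"roll":-18,"gripper":38},{"translation":[-100,-20,0],"roll":-24,"gripper":38},{"translation":[-115,-23.7,0],"roll":-30,"gripper":38}]' >/dev/null
python3 -m creep '[{"translation":[0,0,0],"roll":-6,"gripper":38},{"translation":[0,0,10],"roll":-12,"gripper":38},{"translation":[0,0,20],"roll":-18,"gripper":38},{"translation":[0,0,30],"roll":-24,"gripper":38},{"translation":[0,0,30],"roll":-30,"gripper":38}]' >/dev/null
python3 -m creep '[{"translation":[0,0,0],"roll":-6,"gripper":38},{"translation":[0,0,20],"roll":-6,"gripper":38},{"translation":[0,0,45],"roll":-6,"gripper":38},{"translation":[0,0,64],"roll":-6,"gripper":38},{"translation":[0,0,64],"roll":-6,"gripper":38}]' | sed -n 2,3p
python3 -m creep '[{"translation":[0,0,0],"roll":0,"gripper":8},{"translation":[0,0,0],"roll":0,"gripper":8},{"translation":[0,0,0],"roll":0,"gripper":8},{"translation":[0,0,0],"roll":0,"gripper":8},{"translation":[0,0,0],"roll":0,"gripper":8}]' | sed -n '2p;5,6p'
python3 -m creep '[{"translation":[0,0,-30],"roll":0,"gripper":8},{"translation":[0,0,-60],"roll":6,"gripper":8},{"translation":[0,0,-93],"roll":12,"gripper":8},{"translation":[0,0,-93],"roll":18,"gripper":8},{"translation":[0,0,-93],"roll":24,"gripper":8}]' | sed -n '5,6p'
python3 -m creep '[{"translation":[0,0,0],"roll":6,"gripper":8},{"translation":[0,0,0],"roll":12,"gripper":8},{"translation":[0,0,0],"roll":18,"gripper":8},{"translation":[0,0,0],"roll":24,"gripper":8},{"translation":[0,0,0],"roll":30,"gripper":8}]' >/dev/null
python3 -m creep '[{"translation":[0,0,0],"roll":6,"gripper":8},{"translation":[0,0,0],"roll":12,"gripper":8},{"translation":[0,0,0],"roll":12,"gripper":8},{"translation":[0,0,0],"roll":12,"gripper":8}]'
python3 - <<'E'
from h import *
im,c=grab("wrist","w16"); print(held(im,c,64))
for s in strips(im,c): print(*s)
im=viewer.camera("wrist")
E
```

```text
position: [0.4804, 0.1562, 0.1204]
grip_width: 0.0155
grip_force: 30.0
position: [0.4797, 0.1543, 0.0414]
grip_width: 0.0155
grip_force: 30.0
position: [0.4807, 0.0508, 0.1221]
[256. 296.] [482.6 -25.1] 15.6 12.8 0.0
[256. 254.] [482.8  14.5] 15.8 13.5 0.1
[316. 250.] [532.7  18.3] 20.9 10.0 -45.7
[268. 183.] [491.4  73.5] 33.1 16.6 69.8
[316. 179.] [528.7  76.7] 32.4 17.6 -89.9
[253.  69.] [479.8 155.3] 63.3 15.5 -89.5
position: [0.4317, -0.1774, 0.0246]
tool_rot: [0.208, 0.978, 0.001, -0.002]
position: [0.4336, -0.1787, 0.0281]
grip_width: 0.0156
grip_force: 30.0
grip_width: 0.0153
grip_force: 30.0
time: 34.08
position: [0.433, -0.1784, 0.1204]
tool_rot: [0.706, 0.708, 0.0, 0.0]
ft_force: [0.3, -0.6, -0.3]
grip_width: 0.0157
grip_force: 30.0
0.4178064020108039
[254. 297.] [ 433.  -263.5] 25.6 17.6 0.1
[254. 226.] [ 432.6 -195.5] 63.1 26.1 -89.5
[440. 173.] [ 584.4 -150.6] 65.6 23.8 -81.5
[394.   4.] [533.4 -27.1] 21.1 6.4 1.0
[326.   5.] [484.3 -28.4] 18.7 7.7 0.6
```

```bash
python3 -m creep '[{"translation":[25,8,0],"roll":0,"gripper":8},{"translation":[50,16,0],"roll":0,"gripper":8},{"translation":[75,22,0],"roll":0,"gripper":8},{"translation":[95,28,0],"roll":0,"gripper":8},{"translation":[111.2,32.5,0],"roll":0,"gripper":8}]' >/dev/null
python3 -m creep '[{"translation":[25,8,0],"roll":0,"gripper":8},{"translation":[50,16,0],"roll":0,"gripper":8},{"translation":[75,22,0],"roll":0,"gripper":8},{"translation":[95,28,0],"roll":0,"gripper":8},{"translation":[111.2,32.5,0],"roll":0,"gripper":8}]' >/dev/null
python3 -m creep '[{"translation":[25,8,0],"roll":0,"gripper":8},{"translation":[50,16,0],"roll":0,"gripper":8},{"translation":[75,22,0],"roll":0,"gripper":8},{"translation":[95,28,0],"roll":0,"gripper":8},{"translation":[111.2,32.5,0],"roll":0,"gripper":8}]' | sed -n '2p;5,6p'
python3 -m creep '[{"translation":[0,0,30],"roll":0,"gripper":8},{"translation":[0,0,60],"roll":0,"gripper":8},{"translation":[0,0,74],"roll":0,"gripper":8},{"translation":[0,0,79],"roll":0,"gripper":8},{"translation":[0,0,79],"roll":0,"gripper":8}]' | sed -n '2p;5,6p'
python3 -m creep '[{"translation":[0,0,0],"roll":0,"gripper":30},{"translation":[0,0,0],"roll":0,"gripper":30},{"translation":[0,0,0],"roll":0,"gripper":30},{"translation":[0,0,0],"roll":0,"gripper":30},{"translation":[0,0,-20],"roll":0,"gripper":30}]' >/dev/null
python3 -m creep '[{"translation":[0,0,-30],"roll":0,"gripper":34},{"translation":[0,0,-60],"roll":0,"gripper":34},{"translation":[-35,0,-60],"roll":0,"gripper":34},{"translation":[-70,0,-60],"roll":0,"gripper":34},{"translation":[-102.5,0,-60],"roll":0,"gripper":34}]' | sed -n 2p
python3 - <<'E'
from h import *
im,c=grab("wrist","w17")
for s in strips(im,c,.032): print(*s)
E
python3 -m creep '[{"translation":[-25,3,0],"roll":0,"gripper":87},{"translation":[-50,6,0],"roll":0,"gripper":87},{"translation":[-75,9,0],"roll":0,"gripper":87},{"translation":[-90,12,0],"roll":0,"gripper":87},{"translation":[-104.75,14.5,0],"roll":0,"gripper":87}]' >/dev/null
python3 -m creep '[{"translation":[-25,3,0],"roll":0,"gripper":87},{"translation":[-50,6,0],"roll":0,"gripper":87},{"translation":[-75,9,0],"roll":0,"gripper":87},{"translation":[-90,12,0],"roll":-4,"gripper":87},{"translation":[-104.75,14.5,0],"roll":-8.5,"gripper":87}]' 
python3 - <<'E'
from h import *
im,c=grab("wrist","w18"); cv2.imwrite("pics/w18.png",cv2.resize(im,None,fx=1.2,fy=1.2))
for s in strips(im,c): print(*s)
viewer.camera("scene"); 
cs=cam("scene"); cd=cam("side"); 
for n,q in(("scene",cs),("side",cd)):
    viewer.camera(n); r=viewer.recognise(n,"jar")
    if r: b=r[0]["bbox"]; print(n,b,r[0]["p"],[proj(q,[[.70,-.125,z]]).round() for z in(0,.075)])
E
```

```text
position: [0.5306, 0.157, 0.1201]
grip_width: 0.0158
grip_force: 30.0
position: [0.5296, 0.1554, 0.0412]
grip_width: 0.0154
grip_force: 30.0
position: [0.5308, 0.0519, 0.1221]
[254. 295.] [530.9 -23.4] 15.6 11.8 0.0
[193. 252.] [479.4  17.2] 16.3 6.3 50.1
[254. 253.] [530.9  16.1] 15.0 14.4 0.0
[205. 185.] [492.6  73.7] 34.1 16.1 69.4
[253. 180.] [530.3  77. ] 32.4 15.0 -89.9
[184.  71.] [481.2 155.5] 62.7 18.1 89.9
[253.  70.] [530.  155.8] 63.4 15.4 -89.5
time: 37.57
position: [0.5597, -0.1582, 0.1211]
tool_rot: [0.652, 0.758, 0.0, 0.0]
ft_force: [1.0, 0.8, 0.4]
grip_width: 0.0855
grip_force: 0.0
[471. 226.] [ 746.5 -147.4] 20.7 17.2 -49.1
[445. 188.] [ 714.2 -115.3] 49.0 22.6 -29.6
[289. 202.] [ 587.7 -149.7] 64.8 18.0 -81.6
[244.  17.] [530.4 -18.3] 24.7 16.9 -89.9
[176.  13.] [481.5 -23.3] 20.1 19.1 4.6
scene [204.4, 221.1, 31.5, 34.5] 0.91 [array([[217., 244.]]), array([[215., 226.]])]
side [295.8, 185.7, 27.6, 33.1] 0.69 [array([[309., 207.]]), array([[310., 190.]])]
```

View pics/w18.png

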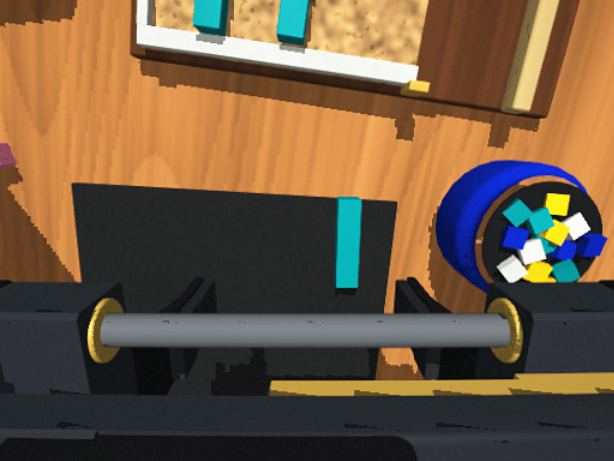

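The view shows the last loose strip at (348,242), at about (588,-150) in the world. The jar at (520,230) is close on its right, so I take the strip with the fingers wide open and off-centre. The gripper then closes towards -x, away from the jar.

```bash
python3 -m creep '[{"translation":[3,0,30],"roll":0,"gripper":87},{"translation":[3,0,60],"roll":0,"gripper":87},{"translation":[3,0,85],"roll":0,"gripper":87},{"translation":[3,0,92.5],"roll":0,"gripper":87},{"translation":[3,0,92.5],"roll":0,"gripper":87}]' | sed -n '2p;4,6p'
python3 -m creep '[{"translation":[0,0,0],"roll":0,"gripper":60},{"translation":[0,0,0],"roll":0,"gripper":50},{"translation":[0,0,0],"roll":0,"gripper":40},{"translation":[0,0,0],"roll":0,"gripper":30},{"translation":[0,0,0],"roll":0,"gripper":20}]' | sed -n '2p;4,6p'
python3 -m creep '[{"translation":[0,0,0],"roll":0,"gripper":8},{"translation":[0,0,0],"roll":0,"gripper":8},{"translation":[0,0,0],"roll":0,"gripper":8},{"translation":[0,0,0],"roll":0,"gripper":8},{"translation":[0,0,0],"roll":0,"gripper":8}]' | sed -n '2p;4,6p'
python3 -m creep '[{"translation":[0,0,-30],"roll":0,"gripper":8},{"translation":[0,0,-60],"roll":0,"gripper":8},{"translation":[0,0,-92],"roll":4,"gripper":8},{"translation":[0,0,-92],"roll":8.5,"gripper":8},{"translation":[0,0,-92],"roll":8.5,"gripper":8}]'
python3 - <<'E'
from h import *
im,c=grab("wrist","w19"); print(held(im,c,64))
for s in strips(im,c): print(*s)
E
```

```text
position: [0.5573, -0.1519, 0.0266]
ft_force: [-0.1, -0.4, 0.3]
grip_width: 0.0871
grip_force: 0.0
position: [0.5601, -0.1542, 0.0298]
ft_force: [0.0, -0.3, 0.6]
grip_width: 0.0613
grip_force: 0.3
position: [0.559, -0.1538, 0.0285]
ft_force: [-0.0, -0.1, 1.3]
grip_width: 0.0283
grip_force: 0.3
time: 39.53
position: [0.5599, -0.1542, 0.1225]
tool_rot: [0.707, 0.707, 0.001, 0.002]
ft_force: [-0.2, -0.6, -0.1]
grip_width: 0.0086
grip_force: 0.0
13.910473672653332
[411. 311.] [ 707.4 -256.7] 15.7 11.4 -58.7
[470. 200.] [ 742.9 -148.3] 20.6 17.0 -49.2
[255. 203.] [ 561.5 -152.4] 65.8 16.7 -81.3
[437. 165.] [ 711.3 -116.8] 48.5 22.7 -30.7
[213.  22.] [529.8 -15.3] 30.6 17.3 88.6
[145.  24.] [480.9 -16. ] 32.5 20.6 89.5
```

The strip was dragged clear to (561,-152), but I lifted before the fingers had closed. I grip it again from directly above.

```bash
python3 -m creep '[{"translation":[1,1.5,0],"roll":-4,"gripper":40},{"translation":[1,1.5,0],"roll":-8.5,"gripper":40},{"translation":[1,1.5,10],"roll":-8.5,"gripper":40},{"translation":[1,1.5,20],"roll":-8.5,"gripper":40},{"translation":[1,1.5,30],"roll":-8.5,"gripper":40}]' | sed -n '2p;5p'
python3 -m creep '[{"translation":[0,0,30],"roll":0,"gripper":40},{"translation":[0,0,55],"roll":0,"gripper":40},{"translation":[0,0,63.5],"roll":0,"gripper":40},{"translation":[0,0,63.5],"roll":0,"gripper":40},{"translation":[0,0,63.5],"roll":0,"gripper":8}]' | sed -n '2p;5p'
python3 -m creep '[{"translation":[0,0,0],"roll":0,"gripper":8},{"translation":[0,0,0],"roll":0,"gripper":8},{"translation":[0,0,0],"roll":0,"gripper":8},{"translation":[0,0,0],"roll":0,"gripper":8},{"translation":[0,0,0],"roll":0,"gripper":8}]' | sed -n '2p;4,6p'
python3 -m creep '[{"translation":[0,0,-30],"roll":0,"gripper":8},{"translation":[0,0,-60],"roll":0,"gripper":8},{"translation":[0,0,-93],"roll":4,"gripper":8},{"translation":[0,0,-93],"roll":8.5,"gripper":8},{"translation":[0,0,-93],"roll":8.5,"gripper":8}]'
python3 - <<'E'
from h import *
im,c=grab("wrist","w20"); print(held(im,c,64))
E
```

```text
position: [0.5595, -0.1523, 0.0884]
grip_width: 0.0337
position: [0.5598, -0.1524, 0.0258]
grip_width: 0.0375
position: [0.5609, -0.1529, 0.0276]
ft_force: [-0.5, -0.2, 1.6]
grip_width: 0.0155
grip_force: 30.0
time: 41.25
position: [0.5619, -0.1534, 0.1226]
tool_rot: [0.707, 0.707, 0.001, 0.002]
ft_force: [0.4, -0.4, -1.4]
grip_width: 0.0155
grip_force: 30.0
-1.685096619889304
```

```bash
python3 -m creep '[{"translation":[35,2,0],"roll":0,"gripper":8},{"translation":[70,4,0],"roll":0,"gripper":8},{"translation":[105,6,0],"roll":0,"gripper":8},{"translation":[135,8,0],"roll":0,"gripper":8},{"translation":[154.8,10,0],"roll":0,"gripper":8}]' >/dev/null
python3 -m creep '[{"translation":[35,2,0],"roll":0,"gripper":8},{"translation":[70,4,0],"roll":0,"gripper":8},{"translation":[105,6,0],"roll":0,"gripper":8},{"translation":[135,8,0],"roll":0,"gripper":8},{"translation":[154.8,10,0],"roll":0,"gripper":8}]' | sed -n '2p;5,6p'
python3 -m creep '[{"translation":[0,0,30],"roll":0,"gripper":8},{"translation":[0,0,60],"roll":0,"gripper":8},{"translation":[0,0,74],"roll":0,"gripper":8},{"translation":[0,0,79],"roll":0,"gripper":8},{"translation":[0,0,79],"roll":0,"gripper":8}]' | sed -n '2p;5,6p'
python3 -m creep '[{"translation":[0,0,0],"roll":0,"gripper":30},{"translation":[0,0,0],"roll":0,"gripper":30},{"translation":[0,0,0],"roll":0,"gripper":30},{"translation":[0,0,0],"roll":0,"gripper":30},{"translation":[0,0,-20],"roll":0,"gripper":30}]' >/dev/null
python3 -m creep '[{"translation":[0,0,-30],"roll":0,"gripper":34},{"translation":[0,0,-60],"roll":0,"gripper":46},{"translation":[-28,-30,-60],"roll":0,"gripper":46},{"translation":[-56,-60,-60],"roll":0,"gripper":46},{"translation":[-83.5,-89.5,-60],"roll":0,"gripper":46}]' | sed -n 2p
python3 -m creep '[{"translation":[0,0,0],"roll":0,"gripper":46},{"translation":[0,0,0],"roll":0,"gripper":46}]' | sed -n 2p
python3 - <<'E'
from h import *
im,c=grab("wrist","w21"); cv2.imwrite("pics/w21.png",cv2.resize(im,None,fx=1.2,fy=1.2))
for s in strips(im,c,.032): print(*s)
E
```

```text
position: [0.5787, 0.1597, 0.1183]
grip_width: 0.0156
grip_force: 30.0
position: [0.5783, 0.157, 0.0398]
grip_width: 0.0157
grip_force: 30.0
position: [0.4904, 0.0728, 0.1218]
position: [0.489, 0.0723, 0.1211]
[299. 305.] [529.6 -10.1] 27.4 16.7 -88.2
[248. 303.] [482.5  -9.9] 26.8 15.0 89.9
[258. 209.] [491.6  74.2] 34.4 16.5 69.5
[305. 206.] [529.3  77.4] 34.3 16.6 -88.1
[242. 101.] [479.9 155.4] 63.8 15.6 -89.5
[374. 100.] [575.8 156.5] 63.3 20.1 89.8
[310. 100.] [528.9 156. ] 63.8 17.4 -89.7
```

View pics/w21.png

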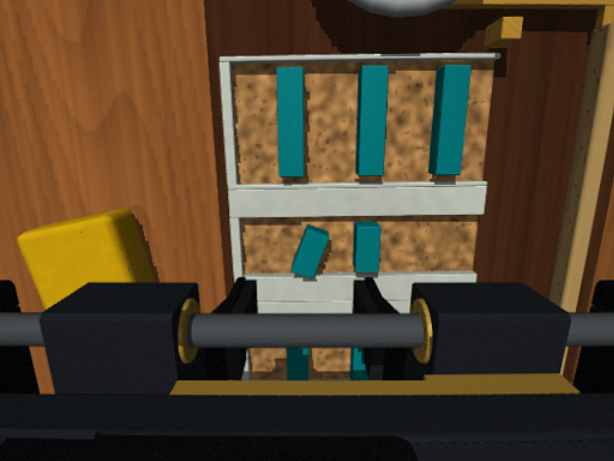

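All the longs and mediums lie square. Only the short strip at (311,251) is skewed, by about 20°. I grip it by its ends with the tips above the cheeks and turn it square.

```bash
python3 -m creep '[{"translation":[0.8,0.5,0],"roll":-7,"gripper":46},{"translation":[0.8,0.5,0],"roll":-14,"gripper":46},{"translation":[0.8,0.5,0],"roll":-21,"gripper":46},{"translation":[0.8,0.5,0],"roll":-28,"gripper":46},{"translation":[0.8,0.5,0],"roll":-35,"gripper":46}]' >/dev/null
python3 -m creep '[{"translation":[0,0,0],"roll":-7,"gripper":46},{"translation":[0,0,0],"roll":-14,"gripper":46},{"translation":[0,0,0],"roll":-21,"gripper":46},{"translation":[0,0,0],"roll":-28,"gripper":46},{"translation":[0,0,0],"roll":-34.5,"gripper":46}]' | sed -n '2,3p;5p'
python3 -m creep '[{"translation":[0,0,30],"roll":0,"gripper":46},{"translation":[0,0,60],"roll":0,"gripper":46},{"translation":[0,0,70],"roll":0,"gripper":46},{"translation":[0,0,77],"roll":0,"gripper":46},{"translation":[0,0,77],"roll":0,"gripper":46}]' | sed -n '2p;4,5p'
python3 -m creep '[{"translation":[0,0,0],"roll":0,"gripper":24},{"translation":[0,0,0],"roll":0,"gripper":24},{"translation":[0,0,0],"roll":0,"gripper":24},{"translation":[0,0,0],"roll":0,"gripper":24},{"translation":[0,0,0],"roll":0,"gripper":24}]' 15 | sed -n '2p;4,6p'
python3 -m creep '[{"translation":[3,-0.5,-1],"roll":-5,"gripper":24},{"translation":[6,-1,-1],"roll":-10,"gripper":24},{"translation":[9,-1.7,-1],"roll":-15,"gripper":24},{"translation":[11.9,-2.3,-1],"roll":-20.5,"gripper":24},{"translation":[11.9,-2.3,0],"roll":-20.5,"gripper":24}]' | sed -n '2p;4,6p'
python3 -m creep '[{"translation":[0,0,0],"roll":0,"gripper":24},{"translation":[0,0,0],"roll":0,"gripper":44},{"translation":[0,0,0],"roll":0,"gripper":44},{"translation":[0,0,0],"roll":0,"gripper":44},{"translation":[0,0,-20],"roll":0,"gripper":44}]' | sed -n '2p;4,6p'
python3 -m creep '[{"translation":[0,0,-30],"roll":0,"gripper":44},{"translation":[0,0,-60],"roll":0,"gripper":44},{"translation":[0,0,-90],"roll":0,"gripper":44},{"translation":[0,0,-115],"roll":0,"gripper":44},{"translation":[0,0,-115],"roll":0,"gripper":44}]'
python3 - <<'E'
from h import *
im,c=grab("wrist","w22")
for s in strips(im,c,.032): print(*s)
E
```

```text
position: [0.4936, 0.0749, 0.1211]
tool_rot: [0.174, 0.985, 0.0, 0.001]
grip_width: 0.0461
position: [0.4923, 0.0746, 0.0441]
ft_force: [0.6, -0.0, 0.8]
grip_width: 0.0463
position: [0.4923, 0.0742, 0.0445]
ft_force: [0.6, 0.6, 2.0]
grip_width: 0.0315
grip_force: 15.0
position: [0.4785, 0.0762, 0.0444]
ft_force: [-4.0, 0.2, 19.6]
grip_width: 0.032
grip_force: 15.0
position: [0.4779, 0.0761, 0.0619]
ft_force: [0.2, -0.1, 0.2]
grip_width: 0.0429
grip_force: 0.0
time: 46.52
position: [0.4827, 0.076, 0.1834]
tool_rot: [0.0, 1.0, -0.0, 0.005]
ft_force: [0.2, 0.6, 0.5]
grip_width: 0.0441
grip_force: 0.0
[254. 235.] [527.1  75.7] 31.1 18.8 89.9
[176. 234.] [527.7  -5.2] 49.2 20.0 -90.0
[330. 232.] [527.1 154.7] 65.4 19.6 -89.0
[171. 191.] [481.4  -7.2] 49.8 17.4 89.9
[333. 189.] [478.5 154.4] 65.2 17.3 90.0
[254. 187.] [476.5  76.2] 30.8 17.2 89.9
```

All 7 strips lie square in their rows. Next is the handwheel: turn the tool back and look down on it.

```bash
python3 -m creep '[{"translation":[0,0,0],"roll":6,"gripper":44},{"translation":[0,0,0],"roll":12,"gripper":44},{"translation":[0,0,0],"roll":18,"gripper":44},{"translation":[0,0,0],"roll":24,"gripper":44},{"translation":[0,0,0],"roll":30,"gripper":44}]' >/dev/null
python3 -m creep '[{"translation":[0,0,0],"roll":6,"gripper":44},{"translation":[0,0,0],"roll":12,"gripper":44},{"translation":[0,0,0],"roll":18,"gripper":44},{"translation":[0,0,0],"roll":24,"gripper":44},{"translation":[0,0,0],"roll":30,"gripper":44}]' >/dev/null
python3 -m creep '[{"translation":[0,0,0],"roll":6,"gripper":44},{"translation":[0,0,0],"roll":12,"gripper":44},{"translation":[0,0,0],"roll":18,"gripper":44},{"translation":[0,0,0],"roll":24,"gripper":44},{"translation":[0,0,0],"roll":30,"gripper":44}]' >/dev/null
python3 -m creep '[{"translation":[30,12,0],"roll":0,"gripper":44},{"translation":[60,24,0],"roll":0,"gripper":44},{"translation":[90,36,0],"roll":0,"gripper":44},{"translation":[124,51,0],"roll":0,"gripper":44},{"translation":[124,51,0],"roll":0,"gripper":44}]' >/dev/null
python3 -m creep '[{"translation":[0,0,0],"roll":0,"gripper":44},{"translation":[0,0,0],"roll":0,"gripper":44},{"translation":[0,0,0],"roll":0,"gripper":44}]'
python3 - <<'E'
from h import *
im,c=grab("wrist","w23"); cv2.imwrite("pics/w23.png",cv2.resize(im,None,fx=1.5,fy=1.5,interpolation=cv2.INTER_CUBIC))
for s in strips(im,c,.032): print(*s)
h=cv2.cvtColor(im,cv2.COLOR_BGR2HSV); m=cv2.inRange(h,(0,150,60),(8,255,255))|cv2.inRange(h,(172,150,60),(180,255,255))
cs,_=cv2.findContours(m,cv2.RETR_EXTERNAL,cv2.CHAIN_APPROX_NONE)
for q in cs:
    if cv2.contourArea(q)>20: print("red",cv2.boundingRect(q))
print(c["C"])
for p in [(.54,.27,.0475)]: print(proj(c,[p]).round())
E
```

```text
time: 48.48
position: [0.5292, 0.1991, 0.178]
tool_rot: [0.707, 0.707, -0.001, -0.001]
ft_force: [0.7, -0.6, -0.4]
grip_width: 0.044
grip_force: 0.0
[255. 303.] [530.1  78.8] 33.5 15.3 87.8
[210. 304.] [482.1  78.2] 35.8 14.1 77.5
[255. 232.] [530.  159.7] 62.3 15.5 90.0
[207. 221.] [480.8 171.4] 39.0 17.2 89.8
[303. 218.] [577.3 175.1] 33.6 16.9 -89.7
red (203, 95, 28, 25)
[0.52935544 0.27087067 0.32118796]
[[267. 120.]]
```

View pics/w23.png

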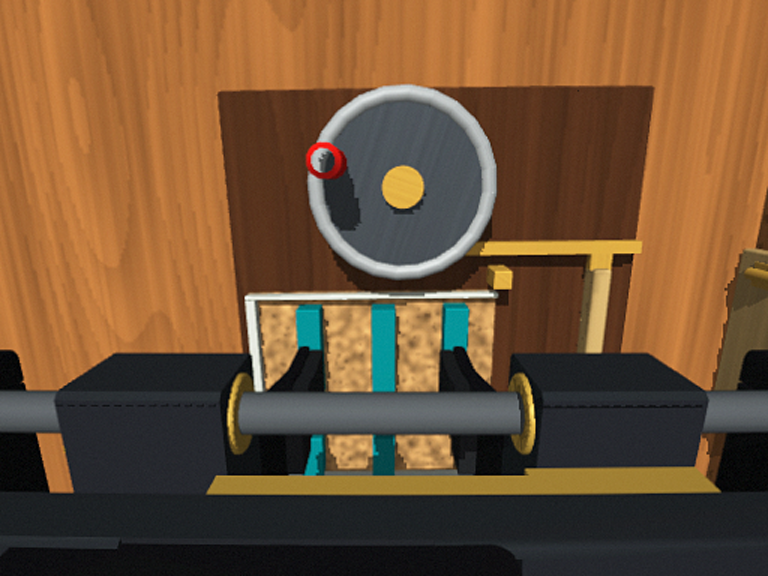

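The wheel rim's centre is near (402,182) and the red knob's top near (325,161). The gate's brass arm at (600,250) stands far from the stop at (499,277).

```bash
python3 - <<'E'
from h import *
c=cam("wrist")
im=cv2.imread("pics/raw_w23.png")
edge=np.array([[307,181],[496,181],[401,85],[401,278]])/1.5
W=world(c,edge,.0465); print(W.round(4))
ax=np.array([(W[0,0]+W[1,0])/2,(W[2,1]+W[3,1])/2])
h=cv2.cvtColor(im,cv2.COLOR_BGR2HSV); m=cv2.inRange(h,(0,150,60),(8,255,255))|cv2.inRange(h,(172,150,60),(180,255,255))
k=world(c,[[325/1.5,161/1.5]],.087)[0]; print("axis",ax,"knob",k,np.linalg.norm(k[:2]-ax))
a0=np.degrees(np.arctan2(k[1]-ax[1],k[0]-ax[0])); print("angle",a0)
print("hub",world(c,[[403/1.5,187/1.5]],.05))
g=world(c,[[583/1.5,300/1.5],[511/1.5,284/1.5]],.028); print("gate face,stop",g)
kk=ax+.043*np.array([np.cos(np.radians(a0)),np.sin(np.radians(a0))])
print("grip",kk)
for j in range(0,13):
    a=np.radians(a0-30*j); p=ax+.043*np.array([np.cos(a),np.sin(a)])-kk
    print(j,(p[::-1]*1000).round(1))
E
```

```text
[[0.4861 0.2692 0.0465]
 [0.5958 0.269  0.0465]
 [0.5402 0.3206 0.0465]
 [0.5412 0.2115 0.0465]]
axis [0.5409424  0.26603365] knob [0.50168709 0.27887021 0.087     ] 0.041300805696317305
angle 161.89216125811194
hub [[0.54168108 0.26570571 0.05      ]]
gate face,stop [[0.66312619 0.19251299 0.028     ]
 [0.61426778 0.20344108 0.028     ]]
grip [0.50007205 0.27939833]
0 [0. 0.]
1 [18.6 12.2]
2 [28.7 32. ]
3 [27.5 54.2]
4 [15.3 72.9]
5 [-4.5 82.9]
6 [-26.7  81.7]
7 [-45.4  69.6]
8 [-55.4  49.7]
9 [-54.2  27.5]
10 [-42.1   8.9]
11 [-22.2  -1.2]
12 [0. 0.]
```

```bash
python3 -m creep '[{"translation":[30,-10,0],"roll":0,"gripper":44},{"translation":[60,-20,0],"roll":0,"gripper":44},{"translation":[79,-29,20],"roll":0,"gripper":44},{"translation":[79,-29,50],"roll":0,"gripper":44},{"translation":[79,-29,55],"roll":0,"gripper":44}]' 20 | sed -n 2p
python3 -m creep '[{"translation":[0,0,25],"roll":0,"gripper":44},{"translation":[0,0,48],"roll":0,"gripper":44},{"translation":[0,0,54],"roll":0,"gripper":44},{"translation":[0,0,54],"roll":0,"gripper":44},{"translation":[0,0,54],"roll":0,"gripper":10}]' | sed -n '2p;4p'
python3 -m creep '[{"translation":[0,0,0],"roll":0,"gripper":10},{"translation":[0,0,0],"roll":0,"gripper":10},{"translation":[0,0,0],"roll":0,"gripper":10},{"translation":[0,0,0],"roll":0,"gripper":10},{"translation":[0,0,0],"roll":0,"gripper":10}]' | sed -n '2p;4,6p'
python3 -m creep '[{"translation":[10,4.5,0],"roll":0,"gripper":10},{"translation":[18.6,12.2,0],"roll":0,"gripper":10},{"translation":[25,21.5,0],"roll":0,"gripper":10},{"translation":[28.7,32,0],"roll":0,"gripper":10}]' | sed -n '2p;4,6p'
```

```text
position: [0.498, 0.2782, 0.1207]
position: [0.502, 0.2784, 0.0706]
ft_force: [-0.1, 0.7, -0.2]
position: [0.501, 0.2792, 0.0709]
ft_force: [-2.8, -0.6, 4.8]
grip_width: 0.0176
grip_force: 20.0
position: [0.5345, 0.3071, 0.0709]
ft_force: [0.9, -10.0, 6.0]
grip_width: 0.0174
grip_force: 20.0
```

```bash
python3 -m creep '[{"translation":[-1.2,22.2,0],"roll":0,"gripper":10},{"translation":[-13.4,40.9,0],"roll":0,"gripper":10},{"translation":[-33.2,50.9,0],"roll":0,"gripper":10},{"translation":[-55.4,49.7,0],"roll":0,"gripper":10},{"translation":[-55.4,49.7,0],"roll":0,"gripper":10}]' | sed -n '2p;4,6p'
python3 -m creep '[{"translation":[-18.7,-12.1,0],"roll":0,"gripper":10},{"translation":[-28.7,-32,0],"roll":0,"gripper":10},{"translation":[-27.5,-54.2,0],"roll":0,"gripper":10},{"translation":[-15.4,-72.8,0],"roll":0,"gripper":10},{"translation":[-15.4,-72.8,0],"roll":0,"gripper":10}]' | sed -n '2p;4,6p'
python3 -m creep '[{"translation":[19.9,-10.1,0],"roll":0,"gripper":10},{"translation":[42.1,-8.9,0],"roll":0,"gripper":10},{"translation":[42.1,-8.9,0],"roll":0,"gripper":10}]' | sed -n '2p;4,6p'
python3 - <<'E'
from h import *
im,c=grab("wrist","w24"); cv2.imwrite("pics/w24.png",cv2.resize(im,None,fx=1.2,fy=1.2))
E
```

```text
position: [0.5817, 0.2495, 0.0709]
ft_force: [-3.4, 1.1, 5.1]
grip_width: 0.0177
grip_force: 20.0
position: [0.5074, 0.2379, 0.0709]
ft_force: [-3.6, -1.2, 7.0]
grip_width: 0.0173
grip_force: 20.0
position: [0.5023, 0.2824, 0.0708]
ft_force: [-2.0, 1.5, 8.3]
grip_width: 0.0172
grip_force: 20.0
```

View pics/w24.png

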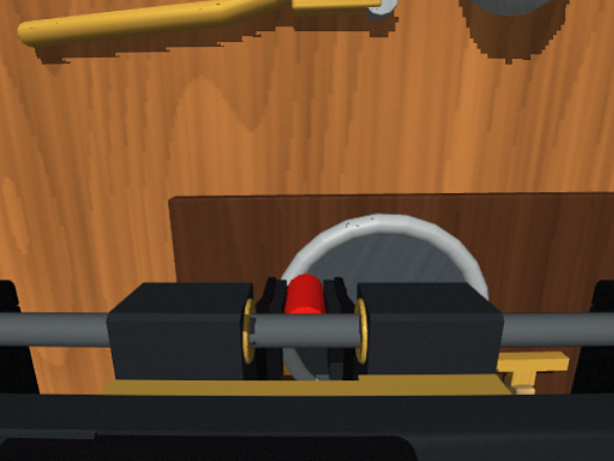

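The knob is still held at (305,295) after one full turn. I go on in smaller steps and watch the force.

```bash
python3 -m creep '[{"translation":[10,4.5,0],"roll":0,"gripper":10},{"translation":[18.6,12.2,0],"roll":0,"gripper":10},{"translation":[25,21.5,0],"roll":0,"gripper":10},{"translation":[28.7,32,0],"roll":0,"gripper":10},{"translation":[28.7,32,0],"roll":0,"gripper":10}]' | sed -n '2p;4,6p'
python3 -m creep '[{"translation":[1,11,0],"roll":0,"gripper":10},{"translation":[-1.2,22.2,0],"roll":0,"gripper":10},{"translation":[-1.2,22.2,0],"roll":0,"gripper":10}]' | sed -n '2p;4,6p'
python3 - <<'E'
from h import *
im,c=grab("wrist","w25"); 
p=viewer.camera("scene"); cv2.imwrite("pics/s25.png",cv2.resize(p[180:290,230:390],None,fx=4.5,fy=4.5,interpolation=cv2.INTER_CUBIC))
E
```

```text
position: [0.5375, 0.3072, 0.0709]
ft_force: [1.3, -2.8, 5.8]
grip_width: 0.0174
grip_force: 20.0
position: [0.5578, 0.3042, 0.0709]
ft_force: [-1.7, -4.5, 7.9]
grip_width: 0.0176
grip_force: 20.0
```

View pics/s25.png

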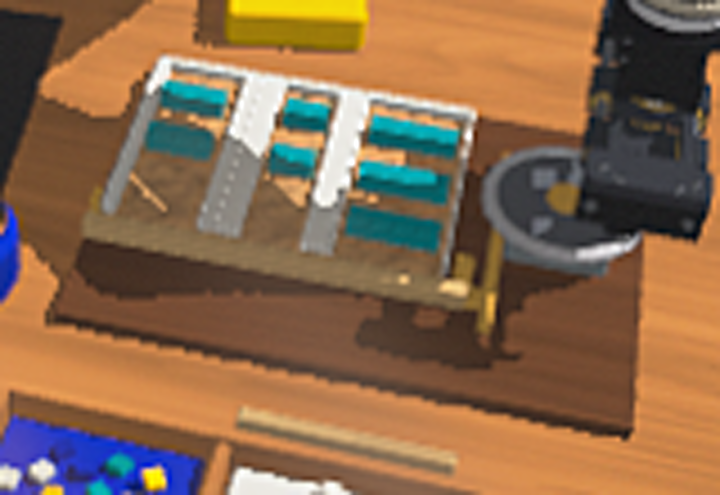

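The gate is now nearly at the rows' ends. I wind in small steps until the force rises.

```bash
python3 -m creep '[{"translation":[-2.6,5,0],"roll":0,"gripper":10},{"translation":[-5.3,9.9,0],"roll":0,"gripper":10},{"translation":[-5.3,9.9,0],"roll":0,"gripper":10},{"translation":[-5.3,9.9,0],"roll":0,"gripper":10}]' | sed -n '2p;4,6p'
python3 -m creep '[{"translation":[-3.3,4.5,0],"roll":0,"gripper":10},{"translation":[-6.9,8.8,0],"roll":0,"gripper":10},{"translation":[-6.9,8.8,0],"roll":0,"gripper":10},{"translation":[-6.9,8.8,0],"roll":0,"gripper":10}]' | sed -n '2p;4,6p'
python3 - <<'E'
from h import *
p=telemetry.get_obs()["position"]; print(np.degrees(np.arctan2(p[1]-.266,p[0]-.541)),np.hypot(p[1]-.266,p[0]-.541))
E
```

```text
position: [0.566, 0.2996, 0.0709]
ft_force: [-1.8, -3.7, 7.1]
grip_width: 0.0174
grip_force: 20.0
position: [0.5739, 0.2926, 0.0709]
ft_force: [-2.8, -3.4, 8.8]
grip_width: 0.0173
grip_force: 20.0
38.92664977424809 0.04226339312644166
```

```bash
python3 -m creep '[{"translation":[-4.5,3.5,0],"roll":0,"gripper":10},{"translation":[-9.3,6.3,0],"roll":0,"gripper":10},{"translation":[-9.3,6.3,0],"roll":0,"gripper":10},{"translation":[-9.3,6.3,0],"roll":0,"gripper":10}]' | sed -n '2p;4p'
python3 -m creep '[{"translation":[-5.2,2.1,0],"roll":0,"gripper":10},{"translation":[-10.6,3.7,0],"roll":0,"gripper":10},{"translation":[-10.6,3.7,0],"roll":0,"gripper":10},{"translation":[-10.6,3.7,0],"roll":0,"gripper":10}]' | sed -n '2p;4,5p'
python3 - <<'E'
from h import *
p=viewer.camera("scene"); cv2.imwrite("pics/s26.png",cv2.resize(p[180:290,230:390],None,fx=4.5,fy=4.5,interpolation=cv2.INTER_CUBIC))
E
```

```text
position: [0.5799, 0.2836, 0.0708]
ft_force: [-3.5, -2.3, 8.5]
position: [0.5834, 0.2734, 0.0708]
ft_force: [-3.8, -1.3, 7.4]
grip_width: 0.0173
```

View pics/s26.png

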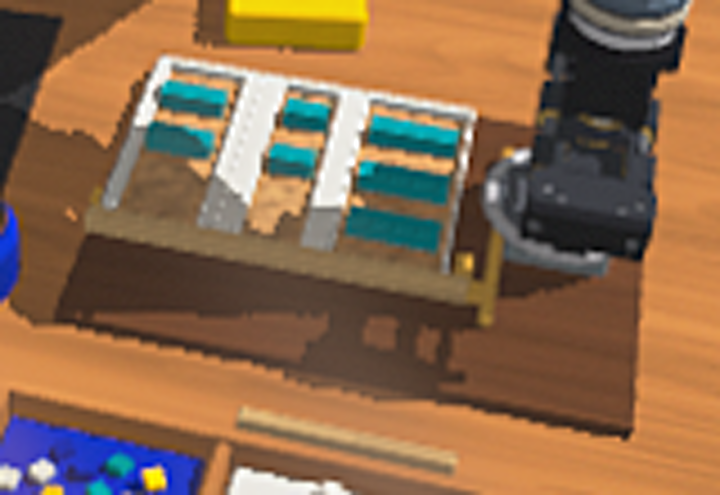

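```bash
python3 -m creep '[{"translation":[-5.6,0.7,0],"roll":0,"gripper":10},{"translation":[-11.2,0.9,0],"roll":0,"gripper":10},{"translation":[-11.2,0.9,0],"roll":0,"gripper":10},{"translation":[-11.2,0.9,0],"roll":0,"gripper":10}]' | sed -n '2p;4p'
python3 -m creep '[{"translation":[-5.5,-0.7,0],"roll":0,"gripper":10},{"translation":[-5.5,-0.7,0],"roll":0,"gripper":10},{"translation":[-5.5,-0.7,0],"roll":0,"gripper":10}]' | sed -n '2p;4,5p'
```

```text
position: [0.5844, 0.2646, 0.0709]
ft_force: [-4.0, 4.7, 6.6]
position: [0.5843, 0.2641, 0.0709]
ft_force: [-2.8, 19.0, 3.9]
grip_width: 0.0172
```

The force climbs to 19 N with the knob stopped: the gate bears on its stops. Relieve, release, lift and check.

```bash
python3 -m creep '[{"translation":[4,0.5,0],"roll":0,"gripper":10},{"translation":[4,0.5,0],"roll":0,"gripper":40},{"translation":[4,0.5,0],"roll":0,"gripper":40},{"translation":[4,0.5,0],"roll":0,"gripper":40},{"translation":[4,0.5,0],"roll":0,"gripper":40}]' | sed -n '2p;4,5p'
python3 -m creep '[{"translation":[0,0,-25],"roll":0,"gripper":40},{"translation":[0,0,-50],"roll":0,"gripper":40},{"translation":[0,0,-80],"roll":0,"gripper":40},{"translation":[0,-30,-110],"roll":0,"gripper":40},{"translation":[0,-55,-130],"roll":0,"gripper":40}]' | sed -n '2p'
python3 -m creep '[{"translation":[-35,0,0],"roll":0,"gripper":40},{"translation":[-70,0,0],"roll":0,"gripper":40},{"translation":[-105,0,0],"roll":0,"gripper":40},{"translation":[-140,0,0],"roll":0,"gripper":40},{"translation":[-175,0,-20],"roll":0,"gripper":40}]' >/dev/null
python3 -m creep '[{"translation":[-30,0,0],"roll":0,"gripper":40},{"translation":[-50,0,0],"roll":0,"gripper":40},{"translation":[-50,0,0],"roll":0,"gripper":40},{"translation":[-50,0,0],"roll":0,"gripper":40}]'
python3 - <<'E'
from h import *
im,c=grab("wrist","w27"); cv2.imwrite("pics/w27.png",cv2.resize(im,None,fx=1.5,fy=1.5,interpolation=cv2.INTER_CUBIC))
for s in strips(im,c,.032): print(*s)
E
```

```text
position: [0.5853, 0.2612, 0.0697]
ft_force: [0.9, -0.4, 0.5]
grip_width: 0.0359
position: [0.5315, 0.2613, 0.2022]
time: 55.57
position: [0.5301, 0.0355, 0.22]
tool_rot: [0.708, 0.706, 0.0, -0.0]
ft_force: [0.3, 0.2, 0.7]
grip_width: 0.0401
grip_force: 0.0
[215. 220.] [483.6  -6.4] 49.6 16.5 -89.7
[255. 220.] [531.4  -4.8] 50.6 14.8 89.5
[254. 148.] [530.   76.3] 30.8 15.2 89.8
[207. 148.] [479.2  76.5] 31.1 16.9 -89.3
[205.  69.] [480.7 155. ] 63.5 17.0 -89.6
[254.  68.] [529.5 155.6] 63.2 15.8 -89.9
[301.  68.] [577.6 156. ] 64.2 17.0 -89.5
```

View pics/w27.png

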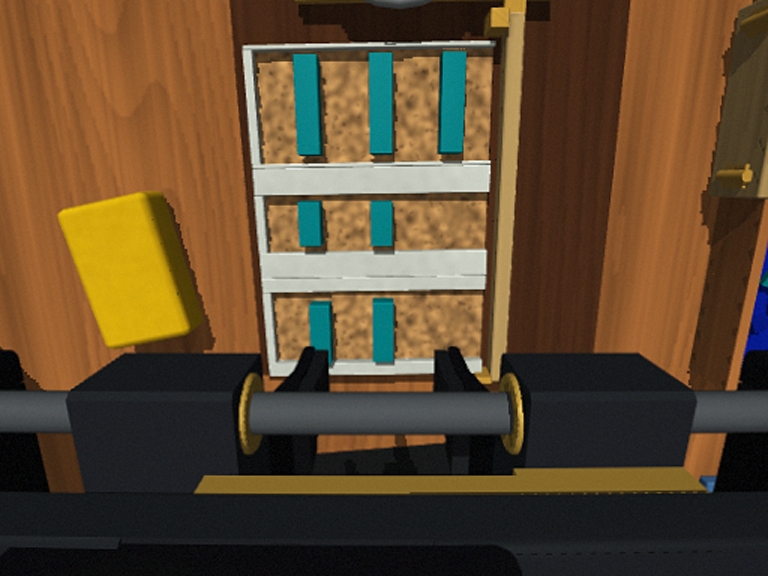

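All 7 strips lie square in their matching rows. The gate at x≈505 touches its brass stops at (500,18) and (487,378), and the robot is clear of everything.

```bash
python3 -c "from rig import hand_in; print(hand_in())"
```

```text
the job is handed in; nothing more can be done
None
```

The job is handed in: all 7 strips (2 short, 2 medium, 3 long) lie square in their rows and the gate is wound onto its stops. This is from my last picture; the hand-in returned no verdict.

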